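Roll-test the ink-roller drums

TASK

Try the three ink-roller drums, each in turn, on the sloping test board: lay it across the upper end of the board, under the clear splash shield, and let go. A round drum rolls down through the clear tunnel to the stop at its foot, and stays there; the drum that stays put has a worn flat, so once it has been seen to lie there by itself take it off the board again and lay it in the small orange tray. Leave the ink bottle, the glass jar and the brush where they are.

Things in the scene. Friction and masses are not known exactly. Their poses are not given: they have to be found in the camera images.
- drum_a_c (a point): Black rubber ink-roller drum in a seat of the rest: cylinder 38 mm across, 60 mm long, steel stub 6 mm thick and 7 mm long on each end, about 90 g. Point at its centre, half-way up; x along its axis. Two drums are round and roll; one, not told which, has a flat 26 mm wide worn along it (33 mm across there), starts lying on its flat and stays on the slope if set down on it.
- drum_b_c (a point): Black rubber ink-roller drum in a seat of the rest: cylinder 38 mm across, 60 mm long, steel stub 6 mm thick and 7 mm long on each end, about 90 g. Point at its centre, half-way up; x along its axis. Two drums are round and roll; one, not told which, has a flat 26 mm wide worn along it (33 mm across there), starts lying on its flat and stays on the slope if set down on it.
- drum_c_c (a point): Black rubber ink-roller drum in a seat of the rest: cylinder 38 mm across, 60 mm long, steel stub 6 mm thick and 7 mm long on each end, about 90 g. Point at its centre, half-way up; x along its axis. Two drums are round and roll; one, not told which, has a flat 26 mm wide worn along it (33 mm across there), starts lying on its flat and stays on the slope if set down on it.
- ramp: Fixed plywood test board on legs, falling 12 degrees towards its -y. Origin on the table under its middle; z up, x away from the robot. Its surface is 65 mm + 0.213 y above the table. Channel between 10 mm high side rails: 68 mm wide (x -34 to 34 mm; a drum's stubs pass above the rails), y from -199 to 199 mm. Open only at the upper end (y above 20 mm); below that it is a closed clear tunnel with a stop at its foot.
- spot (a point): Point on the board's surface in the middle of its open upper end, where a drum is laid with its axis along x and its flat, if any, down on the slope: x 0, y 120, z 90.5 mm in the board's frame. Axes as the board's frame (z up, not tilted).
- mouth (a point): Middle of the upper edge of the tunnel's mouth (board frame x 0, y 8, z 121 mm). The tunnel runs downhill from here, 108 mm wide outside; square to the board it is 49 mm high inside and 53 mm outside.
- shield (a point): Middle of the near lower edge of the level clear splash shield over the board's open end (board frame x -6, y 120, z 210 mm: 120 mm above the board). It covers x -6 to 72, y 25 to 215 mm; posts only at the far side (x 67, y 35 and 205 mm). A gripper pointing straight down does not fit under it; one leaning back about 40 degrees, reaching in from the near side, does.
- bay (a point): Point on the board's surface inside the tunnel near its foot (board frame x 0, y -165 mm), where the two round drums come to rest one behind the other.
- rest: Fixed wooden rest, 80 mm (x) by 250 mm (y), flat top at z = 30 mm: three seats at y = -80, 0 and 80 mm, where the drums start with their axes along x, each between two strips 4 mm high with inner faces 34 mm apart. Origin at the centre of its underside, z up. The rest may be left or right of the robot, the tray on the other side.
- tray: Fixed small orange plastic tray, 120 mm (x) by 170 mm (y) outside, 26 mm high, walls and floor 4 mm thick, open above. Origin at the centre of its underside, z up.
- ink: Bystander: standing black ink bottle, 60 mm in diameter, 170 mm high; origin at the centre of its underside.
- jar: Bystander: standing open glass jar, 76 mm in diameter, 100 mm high; origin at the centre of its underside.
- brush: Bystander: flat brush 170 mm long lying along its x; origin under its middle.
There are look-alikes about, which are no part of the job. Leave any red or yellow look-alike of the part that bears drum_c_c alone. Leave any yellow look-alike of the part that bears drum_a_c alone.

How it is judged (in metres and radians):
On the way:
1. the worn drum has been laid on the open upper end of the board and lies there by itself, let go (y of drum_b_c in the frame of ramp between 0.02 and 0.2 m and x of drum_b_c in the frame of ramp between -0.04 and 0.04 m and contact force between drum_b and ramp above 0.1 N and contact force between the fingers and drum_b below 0.05 N and linear speed of drum_b below 0.02 m/s and z of drum_b_c in the frame of ramp below 0.14 m), for 0.3 s.
At the end, for the whole second after the job is handed in: Both round drums lie at rest in the tunnel's foot (centres in the last 100 mm of the board), the worn drum lies at rest on its side on the tray's floor, level to within about 12 degrees, and nothing is held. The bystanders have moved less than 20 mm (y of drum_a_c in the frame of ramp between -0.21 and -0.1 m and x of drum_a_c in the frame of ramp between -0.04 and 0.04 m and z of drum_a_c in the frame of ramp between 0.03 and 0.08 m and y of drum_c_c in the frame of ramp between -0.21 and -0.1 m and x of drum_c_c in the frame of ramp between -0.04 and 0.04 m and z of drum_c_c in the frame of ramp between 0.03 and 0.08 m and x of drum_b_c in the frame of tray between -0.05 and 0.05 m and y of drum_b_c in the frame of tray between -0.068 and 0.068 m and z of drum_b_c in the frame of tray below 0.03 m and angle between drum_b_c's own x axis and vertical above 1.35 rad and linear speed of each of drum_a, drum_b, drum_c below 0.02 m/s); the robot touches nothing.
It fails at once if the ink bottle is displaced by more than 20 mm (distance of ink from where it was at the start of the episode above 0.02 m).
It fails at once if the glass jar is displaced by more than 20 mm (distance of jar from where it was at the start of the episode above 0.02 m).
It fails at once if the brush is displaced by more than 20 mm (distance of brush from where it was at the start of the episode above 0.02 m).
It also fails if it takes over 70 s, if anything falls off the work surface, if the arm or the gripper's body presses on something with over 40 N, if the wrist force passes 120 N, or if a joint passes its speed limit or range.

ROBOT

A 6-joint arm with a two-finger parallel gripper is mounted at the origin on the work surface. World frame = base frame: x ahead of the robot, y to its left, z up, the work surface at z = 0. Lengths are in mm, angles in degrees, forces in N, time in s.
With the tool pointing down it reaches from about 350 to 950 mm from the base axis. Payload 17.4 kg.
Tool frame: the origin (TCP) lies midway between the tips of the shut fingers; the grasp point (between the pads) lies 19 mm behind it (robot.tcp_to_grasp is the distance from the TCP to the grasp point, in mm); z points along the fingers, y is the direction in which the jaws open and shut (so a half turn about z gives the same grasp; the last joint's range is limited). The gripper opens to 93 mm and grips with 3 to 60 N. Pads are 15 mm wide; open, the fingers measure 128 mm over their backs; the gripper's body (75 mm by 188 mm) begins 65 mm behind the grasp point.
Start: joints at [69.912, 6.646, 82.598, -0, 90.757, -2.166], TCP at [207.722, 642.249, 218.646] pointing down, gripper open.
Joint ranges: [-162.19, 162.19], [-47.58, 125.68], [4.15, 143.07], [-65.23, 245.23], [0.69, 171.88], [-170.13, 170.13]. Speed limits (degrees/s): [108.29, 108.29, 127.2, 180, 180, 180].

INTERFACE

Orientations are given as [roll, pitch, yaw] about the fixed x, y, z axes, in that order (R = Rz(yaw) Ry(pitch) Rx(roll)).
In Python, from rig import robot gives the robot as it stands.
- The arm moves only by the tool drive_tool, never from a script. Its argument "commands" is a list of rows, each a list of 7 numbers: the closure, from -1 (fully open) to 1 (shut), so that 0 is half open, then the shift along the tool's x, y, z in m, then the turn, a rotation vector about the tool's x, y, z in rad. In form: [[jaw, tx, ty, tz, rx, ry, rz], ...]. A call has 1 to 20 rows; each row is the pose to reach, as a shift and turn from the pose commanded when the call began, along the tool's axes at that moment; what a row does not reach only later rows make up. A row lasts 1/10 s, in which the tool goes at most 50 mm and 8.59 degrees, less where a joint would pass 70% of its speed; a pose out of reach is approached as far as the arm can. A call with a gripper value outside its range is refused whole. The fingers move at their own pace and stop on an object; "newtons" is the grip in N (left out, the last holds). Time passes only in rows, so rows that repeat a pose let the fingers close. It gives the time, the measured TCP pose, the force and the opening at its end, in the units of the state.
- robot.read_state(): the state, without advancing time (a new reading comes with each control period).
- robot.capture(name): name is "side" or "top"; returns a dict with "pixels" (480x640x3 uint8, blue, green, red), "mtx" (3x3 intrinsics, pixels), "extrinsics" (4x4, takes a point from world to camera coordinates). Camera axes: x right, y up, looking along -z (the intrinsics and any distortion apply to the point x, -y, -z); pixel columns grow to the right and rows downward; lengths in mm; the calibration is good to about 2 mm. A picture is of the moment at which its call begins. There is no depth.
- robot.close_job(): hands the job in, once; it reports no verdict.
The state is a dict: "time": time; "joint_positions": joint angles; "dq": joint speeds; "joint_torque": joint torques, N m; "position": TCP position; "tcp_rot": TCP orientation; "wrist_force": force on the tool from outside, world axes, zero at the start; "torque": the same for the moment, N m; "width": finger opening in mm.
Only numpy, scipy, OpenCV 4.12 (cv2) and the standard library are available. Lean on these libraries where they do the work, as an engineer would, in place of code of your own. Each camera call takes 0.05 s, during which the arm holds its last target.

## Working session

There is one attempt and no reset: what is moved stays moved. The work goes in short steps, Python scripts to look and compute and a tool call to move; the robot and the scene stay as the last step left them, time stands still between calls to the robot, and variables do not carry over. Pictures are saved under pics/ and viewed, and the job is handed in when it is done.

Besides the shell and the picture viewer there is one more tool, called after "Emit:" as name(argument=value, ...), one argument or row to a line, values as JSON. drive_tool: Moves the arm, as the interface text tells. Its arguments: {"type":"object","properties":{"commands":{"type":"array"},"newtons":{"type":"number"}},"required":["commands"]}

```bash
ls; mkdir -p pics; python3 - <<'E'
from rig import robot
import cv2
print(robot.read_state(), robot.tcp_to_grasp)
for n in ("side","top"):
    c=robot.capture(n); cv2.imwrite(f"pics/{n}0.png",c["pixels"]); print(n,c["mtx"].tolist(),c["extrinsics"].round(4).tolist(),[k for k in c])
E
```

```text
pics
{'time': 0.0, 'joint_positions': array([ 6.99112501e+01,  6.67330575e+00,  8.26337549e+01,  5.19030425e-04,
        9.07562641e+01, -2.16563913e+00]), 'dq': array([ 0.00704538, -0.05092625,  0.03271936,  0.00033319, -0.04920375,
       -0.05207397]), 'joint_torque': array([ 8.13821298e-04, -7.21218038e+01, -6.22650647e+01,  7.80719169e-02,
        2.32609949e-02, -1.18956914e-04]), 'position': array([207.66302923, 642.06045492, 217.93639474]), 'tcp_rot': array([-1.79936740e+02, -2.91157017e-03,  1.62076894e+02]), 'wrist_force': array([-0.30805493,  1.08753251,  0.45413464]), 'torque': array([-0.00720193,  0.01151721,  0.00695435]), 'width': 92.74352956584923} 18.8
side [[624.6793574757353, 0.0, 322.95488475025064], [0.0, 624.6793574757353, 235.31399905172302], [0.0, 0.0, 1.0]] [[-0.9996, -0.0181, -0.0226, 554.6296], [-0.0042, -0.6814, 0.7319, -74.7675], [-0.0286, 0.7317, 0.681, -1673.1473], [0.0, 0.0, 0.0, 1.0]] ['pixels', 'mtx', 'extrinsics']
top [[525.7299223452542, 0.0, 323.429732628577], [0.0, 525.7299223452542, 236.04710812794696], [0.0, 0.0, 1.0]] [[-0.0168, -0.9998, -0.0138, 48.1379], [0.9933, -0.0183, 0.1141, -534.261], [-0.1143, -0.0118, 0.9934, -1462.8655], [0.0, 0.0, 0.0, 1.0]] ['pixels', 'mtx', 'extrinsics']
```

View pics/side0.png

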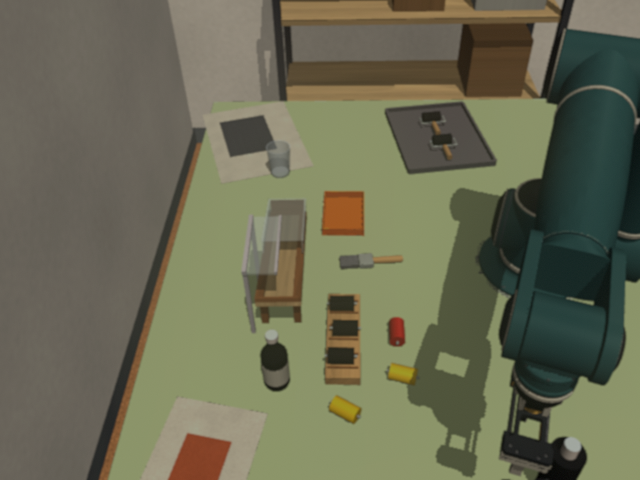

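View pics/top0.png

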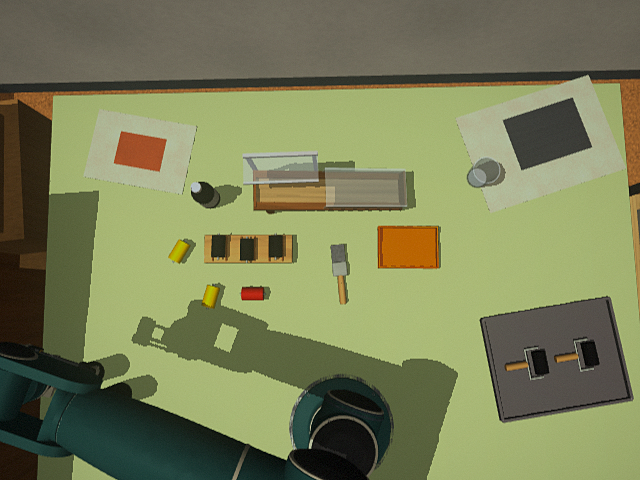

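```bash
cat > h.py <<'E'
import numpy as np, cv2
from rig import robot
from scipy.spatial.transform import Rotation as Ro
F=np.diag([1,-1,-1])
def cam(n):
    c=robot.capture(n); return c
def P(c,p):
    p=np.atleast_2d(p).astype(float); E=c["extrinsics"]
    q=(p@E[:3,:3].T+E[:3,3])@F; u=q@c["mtx"].T
    return u[:,:2]/u[:,2:]
def ray(c,uv):
    E=c["extrinsics"];R=E[:3,:3];o=-R.T@E[:3,3]
    d=np.linalg.solve(c["mtx"],np.array([uv[0],uv[1],1.]));d=R.T@(F@d)
    return o,d/np.linalg.norm(d)
def onz(c,uv,z):
    o,d=ray(c,uv);return o+d*(z-o[2])/d[2]
def tri(c1,u1,c2,u2):
    A=[];b=[]
    for c,u in((c1,u1),(c2,u2)):
        o,d=ray(c,u);M=np.eye(3)-np.outer(d,d);A.append(M);b.append(M@o)
    x=np.linalg.lstsq(np.vstack(A),np.hstack(b),rcond=None)[0]
    return x,[float(np.linalg.norm(A[i]@x-b[i])) for i in(0,1)]
def crop(im,x0,x1,y0,y1,s,name):
    cv2.imwrite(name,cv2.resize(im[y0:y1,x0:x1],None,fx=s,fy=s,interpolation=cv2.INTER_CUBIC))
def save():
    import pickle
    pickle.dump({n:dict(robot.capture(n)) for n in("side","top")},open("c0.pkl","wb"))
E
python3 - <<'E'
from h import *
save()
import pickle; C=pickle.load(open("c0.pkl","rb"))
crop(C["top"]["pixels"],160,300,225,315,5.5,"pics/t1.png")
crop(C["top"]["pixels"],235,425,140,220,4,"pics/t2.png")
crop(C["side"]["pixels"],320,425,285,425,4.2,"pics/s1.png")
crop(C["side"]["pixels"],235,320,190,340,4,"pics/s2.png")
crop(C["side"]["pixels"],490,640,400,480,4,"pics/s3.png")
E
```

```text
(no output)
```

View pics/t1.png

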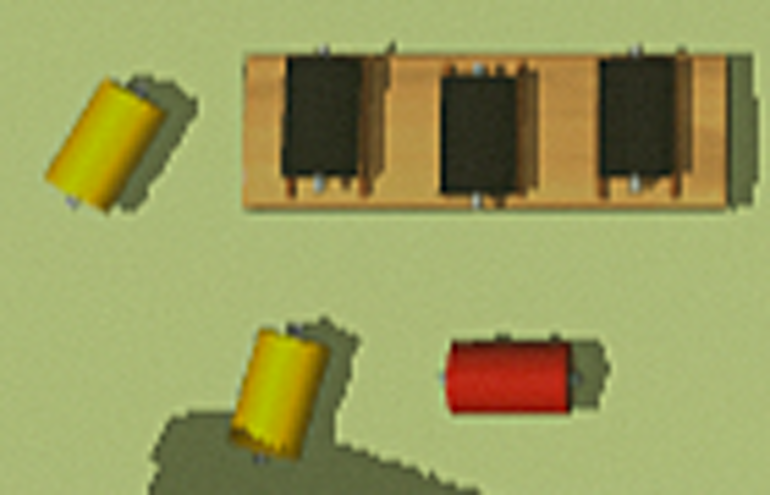

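View pics/t2.png

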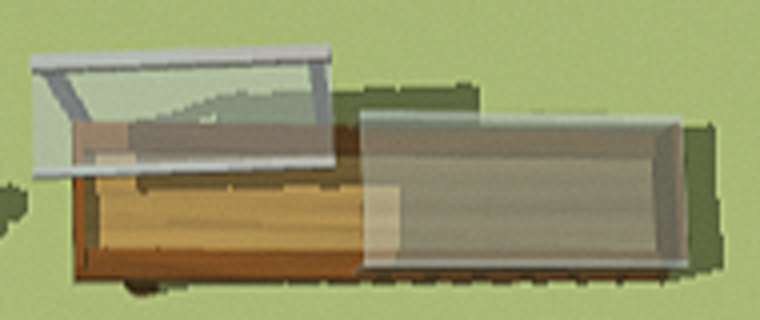

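View pics/s1.png

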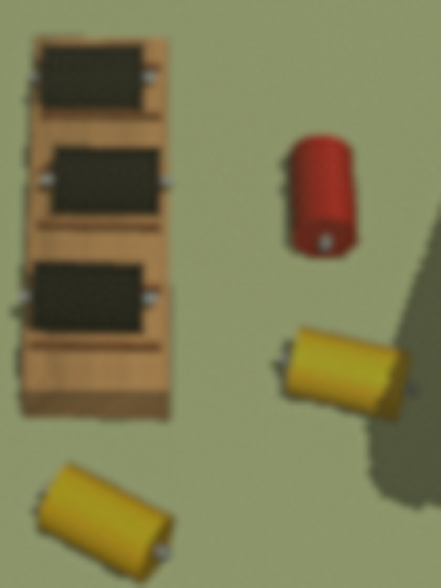

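View pics/s2.png

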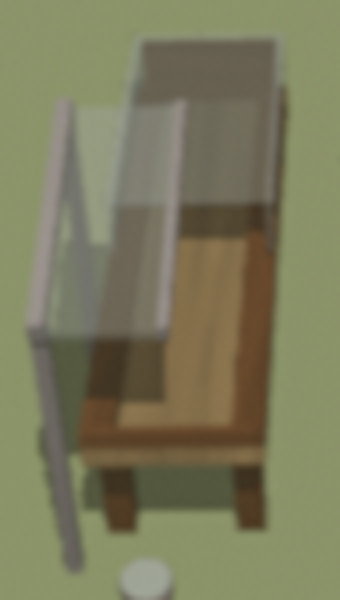

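View pics/s3.png

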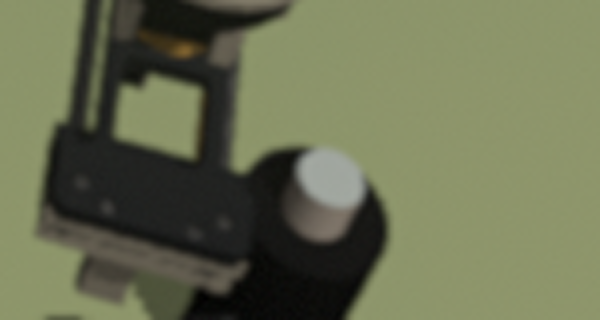

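```bash
python3 - <<'E'
from h import *
import pickle; C=pickle.load(open("c0.pkl","rb"))
t,s=C["top"],C["side"]
def blobs(c,x0,x1,y0,y1,f):
    im=c["pixels"][y0:y1,x0:x1]; big=cv2.resize(im,None,fx=4,fy=4,interpolation=cv2.INTER_CUBIC)
    m=f(big).astype(np.uint8); n,l,st,ce=cv2.connectedComponentsWithStats(m)
    out=[]
    for i in range(1,n):
        if st[i,4]>400:
            r=cv2.minAreaRect(np.argwhere(l==i)[:,::-1].astype(np.float32))
            g=lambda p:((p[0]+.5)/4-.5+x0,(p[1]+.5)/4-.5+y0)
            out.append((g(ce[i]),g(r[0]),[v/4 for v in r[1]],r[2],st[i,4]/16, [st[i,0]/4+x0,st[i,1]/4+y0,st[i,2]/4,st[i,3]/4]))
    return out
dark=lambda b:b.max(2)<62
T=blobs(t,200,300,228,268,dark);S=blobs(s,322,366,285,390,dark)
for q in T+S:print([np.round(v,2).tolist() for v in q])
T.sort(key=lambda q:q[0][0]);S.sort(key=lambda q:-q[0][1])
for a,b in zip(T,S):
    print(tri(t,a[0],s,b[0]),tri(t,a[1],s,b[1]))
    # project extents of a drum of r=19
# tcp and bottle
print(P(s,[[207.7,642,218],[0,0,0]]),P(t,[[207.7,642,218]]))
print("2nd bottle cap at z170:",onz(s,(572,445),170),onz(s,(572,445),400))
print(tri(t,(203,192),s,(272,340)))
for z in(170,):print("ink",onz(t,(197,188),z),onz(s,(271,337),z))
E
```

```text
[[218.16, 245.65], [218.16, 245.8], [13.83, 22.29], 3.24, 293.81, [211.25, 235.25, 14.75, 22.25]]
[[275.4, 245.8], [275.5, 245.88], [22.0, 13.75], 90.0, 295.44, [269.0, 235.25, 14.0, 22.25]]
[[246.64, 249.08], [246.62, 248.62], [23.0, 14.0], 90.0, 292.75, [240.0, 237.5, 14.25, 23.25]]
[[341.21, 303.11], [341.25, 303.12], [23.75, 14.0], 0.0, 321.5, [329.75, 296.5, 24.0, 14.25]]
[[344.6, 327.71], [344.62, 327.5], [14.75, 25.0], 90.0, 354.75, [332.5, 320.5, 25.25, 15.0]]
[[340.0, 355.46], [340.12, 355.38], [15.5, 26.0], 90.0, 389.56, [327.5, 348.0, 26.25, 15.75]]
(array([510.35301289, 335.19505863,  46.60035587]), [1.1350690729065362, 1.1350690729066604]) (array([509.98569108, 335.14729524,  46.83299354]), [1.053651728974537, 1.0536517289735394])
(array([499.33576155, 255.08008855,  45.64979482]), [1.0916583031361664, 1.091658303136274]) (array([499.91740507, 255.04482467,  46.52091447]), [1.7276805243119908, 1.7276805243117193])
(array([507.34044322, 174.63310496,  40.68305637]), [1.3626213879687425, 1.3626213879684226]) (array([507.20541143, 174.38291265,  40.31576622]), [1.3298715853443557, 1.32987158534439])
[[517.54205556 443.47959536]
 [530.02909725 263.2288674 ]] [[ 76.44685549 365.59759497]]
2nd bottle cap at z170: [ 97.92861688 618.07869703 170.        ] [188.50117246 743.49076842 400.        ]
(array([651.51709843, 358.41080595, 132.06464526]), [3.223538627889623, 3.2235386278893716])
ink [651.3708916  365.03290321 170.        ] [652.20470588 379.13201555 170.        ]
```

```bash
python3 - <<'E'
from h import *
import pickle; C=pickle.load(open("c0.pkl","rb"))
t,s=C["top"],C["side"]
crop(t["pixels"],240,330,145,215,8.5,"pics/t3.png")
crop(t["pixels"],320,450,160,280,5,"pics/t4.png")
crop(s["pixels"],238,314,242,328,7,"pics/s4.png")
crop(s["pixels"],255,375,185,250,6,"pics/s5.png")
E
```

```text
(no output)
```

View pics/t3.png

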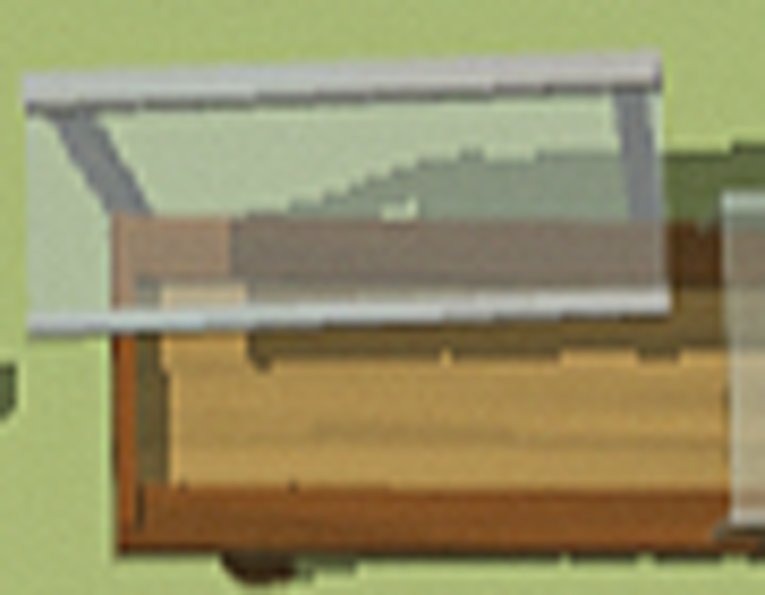

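View pics/t4.png

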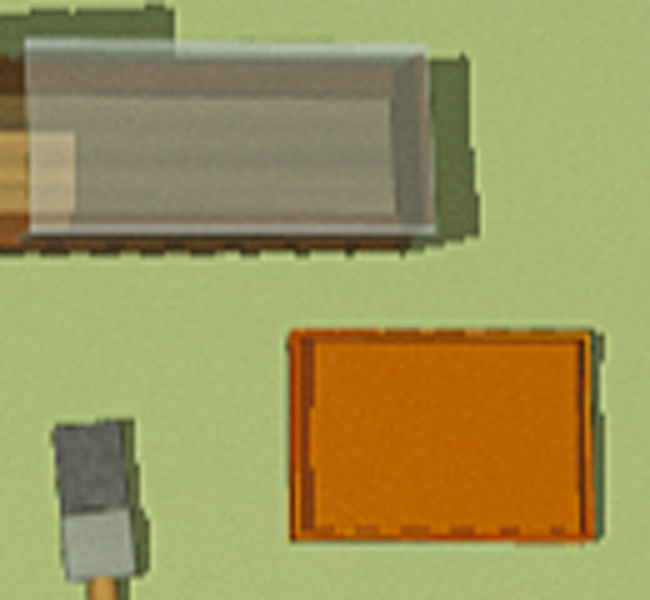

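View pics/s4.png

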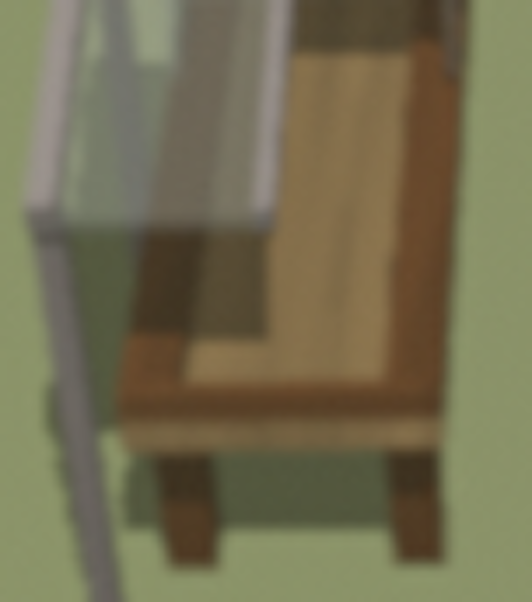

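View pics/s5.png

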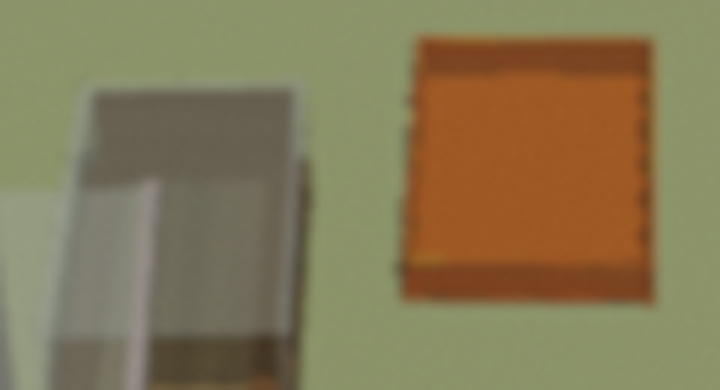

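```bash
python3 - <<'E'
from h import *
import pickle; C=pickle.load(open("c0.pkl","rb"))
t,s=C["top"],C["side"]
for c in(t,s):
    E=c["extrinsics"];print("cam",(-E[:3,:3].T@E[:3,3]).round())
t3=lambda x,y:(240+(x+.5)/8.5-.5,145+(y+.5)/8.5-.5); t4=lambda x,y:(320+(x+.5)/5-.5,160+(y+.5)/5-.5)
s4=lambda x,y:(238+(x+.5)/7-.5,242+(y+.5)/7-.5); s5=lambda x,y:(255+(x+.5)/6-.5,185+(y+.5)/6-.5)
t1=lambda x,y:(160+(x+.5)/5.5-.5,225+(y+.5)/5.5-.5); s1=lambda x,y:(320+(x+.5)/4.2-.5,285+(y+.5)/4.2-.5)
for n,a,b in[("sh_up(-6,215,210)",t3(30,325),s4(265,222)),("sh_lo(-6,25,210)",t3(668,303),s5(152,185)),
 ("mouth near(-54,8,121)",t4(28,234),s5(285,337)),("mouth far(54,8,121)",t4(25,42),s5(50,337)),
 ("low near",t4(433,234),s5(299,88)),("low far",t4(428,48),s5(88,92)),
 ("board near up",t3(120,552),s4(441,392)),("board far up",t3(114,215),s4(122,392)),
 ("tray1",t4(291,541),s5(655,300)),("tray2",t4(598,541),s5(653,38)),("tray3",t4(291,329),s5(402,300)),("tray4",t4(600,329),s5(418,38)),
 ("rest +y near",t1(245,208),s1(170,392)),("rest +y far",t1(245,55),s1(22,392)),("rest -y near",t1(726,208),s1(170,38)),("rest -y far",t1(726,55),s1(33,38))]:
    x,e=tri(t,a,s,b);print(n,x.round(1),np.round(e[0],1))
for p in [(342,302),(339,244)]:print("brush",onz(t,p,8))
print("jar",onz(t,(479,179),0),onz(t,(490,171),100))
E
```

```text
cam [ 364.   21. 1515.]
cam [ 506. 1183. 1207.]
sh_up(-6,215,210) [651.7 237.3 213.2] 1.5
sh_lo(-6,25,210) [654.3  47.5 216.1] 1.1
mouth near(-54,8,121) [605.1  31.6 116.2] 0.4
mouth far(54,8,121) [707.7  31.6 117.6] 3.2
low near [ 609.9 -193.7   66.3] 0.1
low far [ 713.5 -194.5   64.6] 2.5
board near up [600.2 224.5 117.7] 0.3
board far up [707.3 225.9 120.1] 1.8
tray1 [ 4.425e+02 -1.156e+02  1.000e-01] 1.2
tray2 [ 438.7 -287.6   19.9] 1.0
tray3 [ 564.  -119.2   -2.1] 3.1
tray4 [ 558.6 -294.5   15.7] 2.7
rest +y near [465.6 379.7  24.2] 1.0
rest +y far [544.7 380.3  24.9] 1.5
rest -y near [460.2 130.6  25.8] 1.8
rest -y far [541.1 129.7  24.8] 0.5
brush [347.99023381 -10.62729238   8.        ]
brush [513.79301784  -5.4524771    8.        ]
jar [ 698.12849292 -418.74754711    0.        ] [ 697.78104762 -420.80537097  100.        ]
```

```bash
cat >> h.py <<'E'
def RT(lean=40,roll=0,yaw=0):
    s,c=np.sin(np.radians(lean)),np.cos(np.radians(lean))
    R0=np.array([[-c,0,s],[0,1,0],[-s,0,-c]])
    return Ro.from_euler("ZX",[yaw,roll],degrees=True).as_matrix()@R0
def rel(p,R,back=0,ref=None):
    """shift (m) and rotvec (rad) from present pose (or ref=(p,R)) to target p,R moved back along tool z"""
    if ref is None:
        st=robot.read_state();p0=st["position"];A=Ro.from_euler("xyz",st["tcp_rot"],degrees=True).as_matrix()
    else:p0,A=ref
    q=np.array(p,float)-back*R[:,2]
    return (A.T@(q-p0)/1000).round(4).tolist(),Ro.from_matrix(A.T@R).as_rotvec().round(4).tolist()
def stt():
    s=robot.read_state();print("t",round(s["time"],2),"p",s["position"].round(1),"r",s["tcp_rot"].round(2),"q",s["joint_positions"].round(0),"F",s["wrist_force"].round(2),"w",round(s["width"],1))
E
python3 - <<'E'
from h import *
R=RT(40,0,-1.2); print(rel((511,335.2,45),R,170)); stt()
import pickle; C=pickle.load(open("c0.pkl","rb")); t=C["top"]
m=cv2.inRange(t["pixels"],(0,60,150),(60,140,255)); m[:,:330]=0;m[:, 470:]=0;m[:200]=0;m[300:]=0
r=cv2.minAreaRect(np.argwhere(m)[:,::-1].astype(np.float32));b=cv2.boxPoints(r)
for p in b:print(p,onz(t,p,26).round(1))
E
```

```text
([-0.2784, -0.2301, 0.0431], [-0.1025, -0.6932, -0.2796])
t 0.2 p [207.7 642.1 218.2] r [-179.96   -0.    162.08] q [70.  7. 83. -0. 91. -2.] F [0.13 0.74 0.45] w 93.2
[321.78485 244.94208] [510.2  43.9  26. ]
[430.68158 208.24861] [ 610.  -269.3   26. ]
[449.30463 263.5169 ] [ 451.  -315.4   26. ]
[340.4079 300.2104] [353.2  -5.9  26. ]
```

Emit:
drive_tool(
  commands=[
    [-0.29,-0.278,-0.23,0.043,-0.1025,-0.693,-0.28],
    [-0.29,-0.278,-0.23,0.043,-0.1025,-0.693,-0.28],
    [-0.29,-0.278,-0.23,0.043,-0.1025,-0.693,-0.28],
    [-0.29,-0.278,-0.23,0.043,-0.1025,-0.693,-0.28],
    [-0.29,-0.278,-0.23,0.043,-0.1025,-0.693,-0.28],
    [-0.29,-0.278,-0.23,0.043,-0.1025,-0.693,-0.28],
    [-0.29,-0.278,-0.23,0.043,-0.1025,-0.693,-0.28],
    [-0.29,-0.278,-0.23,0.043,-0.1025,-0.693,-0.28],
    [-0.29,-0.278,-0.23,0.043,-0.1025,-0.693,-0.28],
    [-0.29,-0.278,-0.23,0.043,-0.1025,-0.693,-0.28],
    [-0.29,-0.278,-0.23,0.043,-0.1025,-0.693,-0.28],
    [-0.29,-0.278,-0.23,0.043,-0.1025,-0.693,-0.28],
  ],
  newtons=25,
)

```text
time: 1.4
position: [401.0, 338.8, 175.6]
tcp_rot: [180.0, 40.0, 178.9]
wrist_force: [-0.4, 0.0, -0.3]
width: 59.7
```

```bash
python3 - <<'E'
from h import *
stt(); R=RT(40,0,-1.2); print(rel((511,335.2,45),R,0),rel((511,335.2,45),R,60))
c=cam("side");d=cam("top"); print(P(c,[robot.read_state()["position"]]),P(d,[robot.read_state()["position"]]))
a=c["pixels"][200:450,280:500];b=d["pixels"][200:360,150:330]
cv2.imwrite("pics/m1.png",np.hstack([cv2.resize(a,(440,500)),cv2.resize(b,(360,320))] if 0 else [cv2.resize(a,(400,455)),cv2.copyMakeBorder(cv2.resize(b,(400,355)),0,100,0,0,0)]))
E
```

```text
t 1.4 p [401.  338.8 175.6] r [179.98  39.98 178.88] q [ 55. -27. 123. -36.  65. -24.] F [-0.35  0.03 -0.28] w 59.7
([-0.0004, -0.0016, 0.1707], [0.0013, -0.0003, 0.0011]) ([-0.0004, -0.0015, 0.1107], [0.0013, -0.0003, 0.0011])
[[391.05450709 320.04485975]] [[205.75133974 283.98290471]]
```

View pics/m1.png

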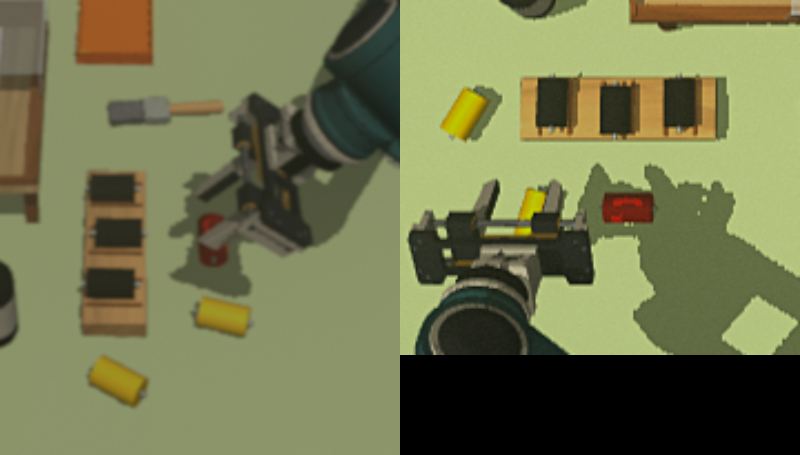

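Emit:
drive_tool(
  commands=[
    [-0.29,0,-0.0015,0.05,0,0,0],
    [-0.29,0,-0.0015,0.1,0,0,0],
    [-0.29,0,-0.0015,0.13,0,0,0],
    [-0.29,0,-0.0015,0.145,0,0,0],
    [-0.29,0,-0.0015,0.155,0,0,0],
    [-0.29,0,-0.0015,0.155,0,0,0],
  ],
)

```text
time: 2.1
position: [501.0, 334.3, 55.9]
tcp_rot: [-180.0, 39.9, 178.8]
wrist_force: [0.7, -0.3, -0.3]
width: 60.1
```

```bash
python3 - <<'E'
from h import *
stt(); R=RT(40,0,-1.2); print(rel((511,335.2,45),R,0))
c=cam("side");d=cam("top"); print(P(c,[robot.read_state()["position"]]),P(d,[robot.read_state()["position"]]))
a=c["pixels"][280:400,290:410];b=d["pixels"][215:315,160:300]
cv2.imwrite("pics/m2.png",np.hstack([cv2.resize(a,(400,400)),cv2.copyMakeBorder(cv2.resize(b,(400,286)),0,114,0,0,0)]))
E
```

```text
t 2.1 p [501.  334.3  55.9] r [-179.95   39.93  178.84] q [ 45. -12. 123. -40.  46. -22.] F [ 0.73 -0.3  -0.35] w 60.1
([-0.0006, 0.0011, 0.0147], [-0.0004, -0.0011, 0.0006])
[[343.70252859 352.32801631]] [[217.41076356 249.06238607]]
```

View pics/m2.png

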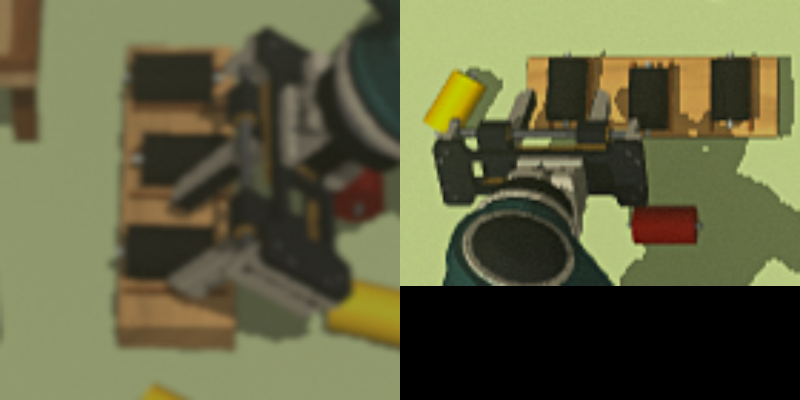

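Emit:
drive_tool(
  commands=[
    [-0.29,0,0.001,0.008,0,0,0],
    [-0.29,0,0.001,0.0145,0,0,0],
    [-0.29,0,0.001,0.0145,0,0,0],
    [1,0,0.001,0.0145,0,0,0],
    [1,0,0.001,0.0145,0,0,0],
    [1,0,0.001,0.0145,0,0,0],
    [1,0,0.001,0.0145,0,0,0],
    [1,0,0.001,0.0145,0,0,0],
    [1,0,0.001,0.0145,0,0,0],
    [1,0,0.001,0.0145,0,0,0],
  ],
  newtons=25,
)

```text
time: 3.2
position: [510.4, 335.3, 46.0]
tcp_rot: [179.9, 40.0, 178.8]
wrist_force: [-2.0, 1.2, 1.1]
width: 37.7
```

```bash
python3 - <<'E'
from h import *
stt(); st=robot.read_state();A=Ro.from_euler("xyz",st["tcp_rot"],degrees=True).as_matrix()
print((A.T@np.array([0,0,0.1])).round(3))
E
```

```text
t 3.2 p [510.4 335.3  46. ] r [179.95  40.01 178.79] q [ 44. -10. 122. -40.  44. -21.] F [-2.02  1.2   1.11] w 37.7
[-0.064  0.    -0.077]
```

Emit:
drive_tool(
  commands=[
    [1,-0.0257,0,-0.0306,0,0,0],
    [1,-0.0578,0,-0.0689,0,0,0],
    [1,-0.09,0,-0.1072,0,0,0],
    [1,-0.09,0,-0.1072,0,0,0],
    [1,-0.09,0,-0.1072,0,0,0],
  ],
)

```text
time: 3.7
position: [510.5, 335.3, 186.7]
tcp_rot: [179.9, 40.1, 178.7]
wrist_force: [0.3, 0.0, -1.0]
width: 37.3
```

```bash
cat >> h.py <<'E'
SP=np.array([655.3,142.5,90.5]); N=np.array([0,-np.sin(np.radians(12)),np.cos(np.radians(12))])
def off(tcp,yaw,c): return RT(40,0,yaw).T@(np.array(tcp)-np.array(c))   # TCP in drum, tool axes
def ramp(o,h,up=1.5,back=0,dx=0):
    R=RT(40,12,1.0); p=SP+N*(h+up)+R@o+[dx,0,0]
    return p,R
E
python3 - <<'E'
from h import *
stt(); o=off((510.4,335.3,46),-1.2,(510.3,335.3,49)); print(o)
p,R=ramp(o,19); print(p, rel(p,R,140))
c=cam("side");d=cam("top"); 
a=c["pixels"][250:400,270:420];b=d["pixels"][195:315,160:300]
cv2.imwrite("pics/m3.png",np.hstack([cv2.resize(a,(400,400)),cv2.copyMakeBorder(cv2.resize(b,(400,343)),0,57,0,0,0)]))
E
```

```text
t 3.7 p [510.5 335.3 186.7] r [179.85  40.07 178.72] q [ 44. -18. 115. -33.  57. -33.] F [ 0.3   0.01 -0.98] w 37.3
[1.85177519e+00 2.09424199e-03 2.36239799e+00]
[655.38904141 138.86524344 107.61801843] ([-0.0627, -0.219, 0.0184], [-0.1833, 0.0052, 0.1043])
```

View pics/m3.png

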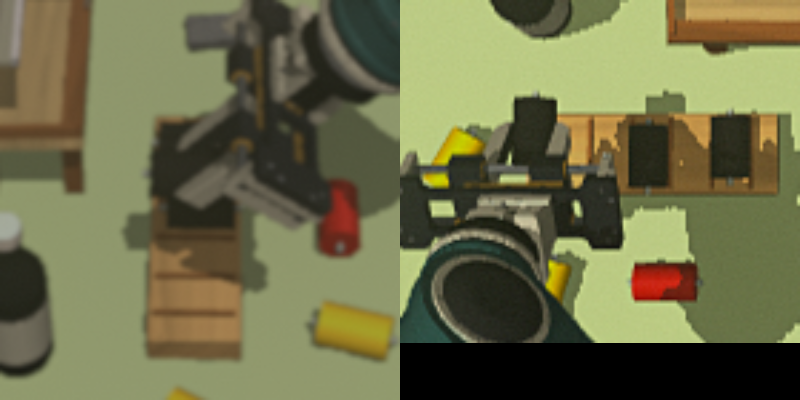

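Emit:
drive_tool(
  commands=[
    [1,-0.063,-0.219,0.018,-0.183,0.005,0.104],
    [1,-0.063,-0.219,0.018,-0.183,0.005,0.104],
    [1,-0.063,-0.219,0.018,-0.183,0.005,0.104],
    [1,-0.063,-0.219,0.018,-0.183,0.005,0.104],
    [1,-0.063,-0.219,0.018,-0.183,0.005,0.104],
    [1,-0.063,-0.219,0.018,-0.183,0.005,0.104],
    [1,-0.063,-0.219,0.018,-0.183,0.005,0.104],
    [1,-0.063,-0.219,0.018,-0.183,0.005,0.104],
    [1,-0.063,-0.219,0.018,-0.183,0.005,0.104],
  ],
)

```text
time: 4.7
position: [565.2, 116.5, 211.3]
tcp_rot: [164.7, 38.8, 171.4]
wrist_force: [-0.6, 0.7, -1.2]
width: 37.5
```

```bash
cat >> h.py <<'E'
def pic(name,sx,sy,tx,ty):
    c=cam("side");d=cam("top")
    a=c["pixels"][sy[0]:sy[1],sx[0]:sx[1]];b=d["pixels"][ty[0]:ty[1],tx[0]:tx[1]]
    f=lambda i:cv2.resize(i,None,fx=min(400/i.shape[1],580/i.shape[0]),fy=min(400/i.shape[1],580/i.shape[0]),interpolation=cv2.INTER_CUBIC)
    a,b=f(a),f(b);H=max(a.shape[0],b.shape[0]);g=lambda i:cv2.copyMakeBorder(i,0,H-i.shape[0],0,0,0)
    cv2.imwrite(name,np.hstack([g(a),g(b)]))
    return c,d
E
python3 - <<'E'
from h import *
stt(); o=np.array([1.85,0,2.36])
p,R=ramp(o,19); print(rel(p,R,0),rel(p,R,40))
pic("pics/m4.png",(230,350),(220,340),(240,340),(140,240))
E
```

```text
t 4.7 p [565.2 116.5 211.3] r [164.66  38.83 171.35] q [  6. -32. 123.   8.  49. -84.] F [-0.61  0.66 -1.23] w 37.5
([-0.0018, -0.0012, 0.1392], [-0.0002, -0.003, 0.0026]) ([-0.0017, -0.0012, 0.0992], [-0.0002, -0.003, 0.0026])
```

View pics/m4.png

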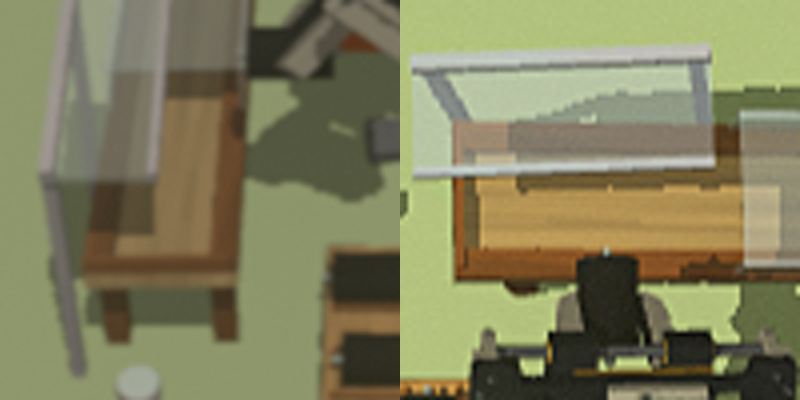

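```bash
python3 - <<'E'
from h import *
o=np.array([1.85,0,2.36])
p,R=ramp(o,19)
for b in(0,20,40):
  for u in(-37.5,37.5):
    print(b,u,(p-b*R[:,2]+R@np.array([u,-94,-84])).round(1),(p-b*R[:,2]+R@np.array([u,94,-84])).round(1))
E
```

```text
0 -37.5 [632.1  28.1 174.6] [628.8 212.  213.7]
0 37.5 [574.4  37.1 127.4] [571.2 221.  166.5]
20 -37.5 [619.3  24.7 189.6] [616.  208.6 228.7]
20 37.5 [561.6  33.7 142.4] [558.4 217.6 181.5]
40 -37.5 [606.5  21.3 204.6] [603.2 205.1 243.7]
40 37.5 [548.8  30.3 157.4] [545.6 214.2 196.5]
```

Emit:
drive_tool(
  commands=[
    [1,-0.0018,-0.001,0.04,0,-0.003,0.0026],
    [1,-0.0018,-0.001,0.075,0,-0.003,0.0026],
    [1,-0.0018,-0.001,0.1,0,-0.003,0.0026],
    [1,-0.0018,-0.001,0.119,0,-0.003,0.0026],
    [1,-0.0018,-0.001,0.119,0,-0.003,0.0026],
    [1,-0.0018,-0.001,0.119,0,-0.003,0.0026],
  ],
)

```text
time: 5.4
position: [642.8, 134.7, 123.8]
tcp_rot: [164.5, 39.0, 171.1]
wrist_force: [0.5, 0.1, -1.5]
width: 37.3
```

```bash
python3 - <<'E'
from h import *
stt(); o=np.array([1.85,0,2.36])
p,R=ramp(o,19); print(rel(p,R,0))
pic("pics/m5.png",(230,330),(220,320),(250,330),(150,230))
E
```

```text
t 5.4 p [642.8 134.7 123.8] r [164.5   38.99 171.05] q [  7. -16. 120.   9.  35. -84.] F [ 0.51  0.05 -1.46] w 37.3
([0.001, 0.0005, 0.0209], [-0.0008, 0.0008, -0.0005])
```

View pics/m5.png

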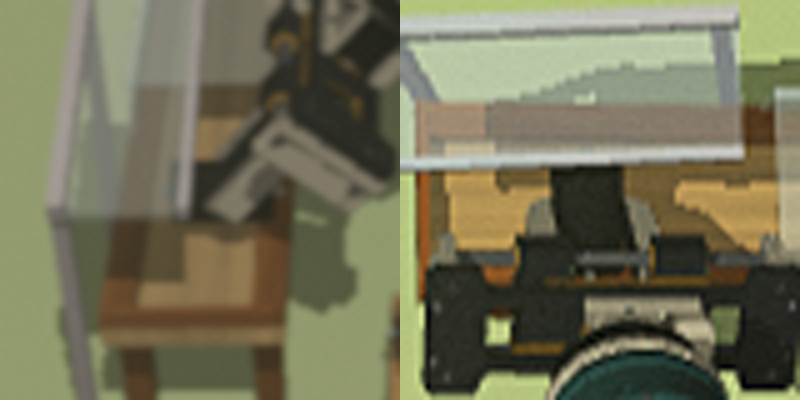

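```bash
python3 - <<'E'
from h import *
o=np.array([1.85,0,2.36]);p,R=ramp(o,19);st=robot.read_state();A=Ro.from_euler("xyz",st["tcp_rot"],degrees=True).as_matrix()
cdr=st["position"]-A@o; ax=Ro.from_euler("Z",1,degrees=True).as_matrix()[:,0]
print(cdr)
c=cam("side");d=cam("top")
for k in(-37,-30,30,37):print(k,P(c,[cdr+k*ax]),P(d,[cdr+k*ax]))
crop(c["pixels"],260,310,245,285,14,"pics/m6.png")
crop(d["pixels"],265,315,170,215,14,"pics/m7.png")
E
```

```text
[642.90808184 133.71758178 128.16036353]
-37 [[299.58573074 266.07941551]] [[287.21539918 206.22436012]]
-30 [[296.68456383 266.12377605]] [[287.14636497 203.64487083]]
30 [[271.83495865 266.50374098]] [[286.55785322 181.65490866]]
37 [[268.93788277 266.54803895]] [[286.48956578 179.10332297]]
```

View pics/m6.png

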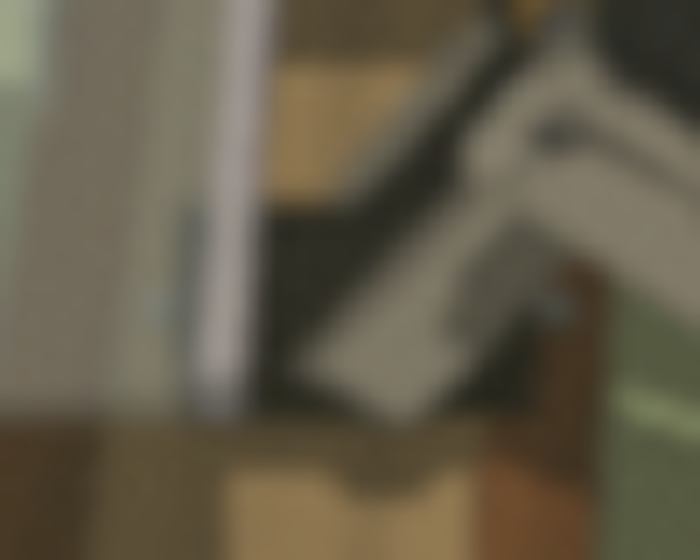

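View pics/m7.png

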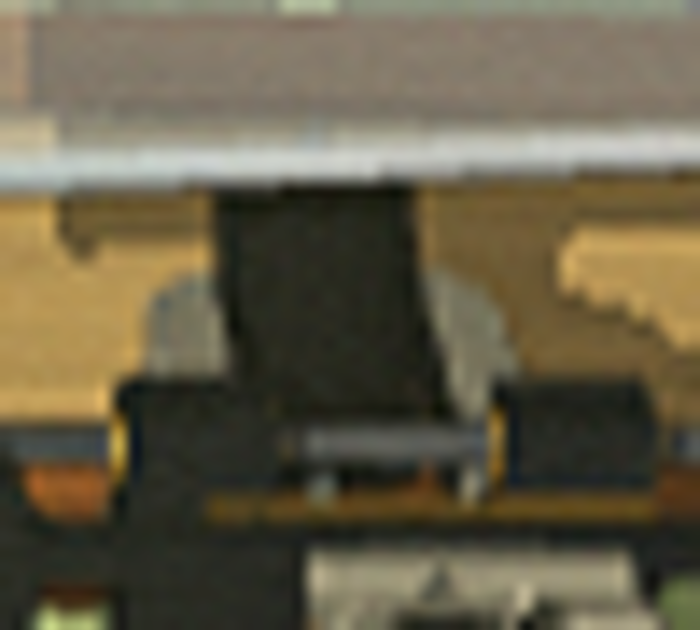

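```bash
python3 - <<'E'
from h import *
import pickle; C=pickle.load(open("c0.pkl","rb"));t,s=C["top"],C["side"]
def W(l,x0=657.3,y0=22.5,yaw=1.0):
    return Ro.from_euler("Z",yaw,degrees=True).apply(l)+[x0,y0,0]
sf=lambda y:65+.213*y
L={"near rail top inner y199":(-34,199,sf(199)+10),"near rail top inner y60":(-34,60,sf(60)+10),"far rail bottom inner y199":(34,199,sf(199)),"far rail bottom inner y60":(34,60,sf(60)),
"far rail top inner 199":(34,199,sf(199)+10),"near outer top 199":(-54,199,sf(199)+10),"near outer top 40":(-54,40,sf(40)+10),"far outer top 199":(54,199,sf(199)+10)}
for k,l in L.items():
    a,b=P(s,W(l))[0],P(t,W(l))[0]
    print(k,"side s4",((a-[238,242]+.5)*7-.5).round(),"top t3",((b-[240,145]+.5)*8.5-.5).round())
E
```

```text
near rail top inner y199 side s4 [382. 384.] top t3 [131. 492.]
near rail top inner y60 side s4 [401. 148.] top t3 [573. 493.]
far rail bottom inner y199 side s4 [180. 407.] top t3 [132. 289.]
far rail bottom inner y60 side s4 [214. 170.] top t3 [568. 294.]
far rail top inner 199 side s4 [177. 387.] top t3 [127. 282.]
near outer top 199 side s4 [442. 384.] top t3 [133. 554.]
near outer top 40 side s4 [458. 116.] top t3 [637. 553.]
far outer top 199 side s4 [117. 388.] top t3 [126. 221.]
```

Emit:
drive_tool(
  commands=[
    [1,0.001,0.0005,0.007,0,0,0],
    [1,0.001,0.0005,0.014,0,0,0],
    [1,0.001,0.0005,0.0205,0,0,0],
    [1,0.001,0.0005,0.0205,0,0,0],
    [1,0.001,0.0005,0.0205,0,0,0],
  ],
)

```text
time: 6.1
position: [656.8, 137.9, 109.1]
tcp_rot: [164.4, 39.2, 170.9]
wrist_force: [7.4, 0.8, 1.8]
width: 37.5
```

```bash
python3 - <<'E'
from h import *
stt(); o=np.array([1.85,0,2.36])
p,R=ramp(o,19); print(rel(p,R,0))
c=cam("side");d=cam("top")
crop(c["pixels"],250,320,240,300,11,"pics/m8.png")
E
```

```text
t 6.1 p [656.8 137.9 109.1] r [164.43  39.2  170.9 ] q [  8. -13. 119.   9.  33. -85.] F [7.44 0.84 1.78] w 37.5
([0.0021, 0.0006, 0.0003], [-0.0012, 0.0048, -0.0016])
```

View pics/m8.png

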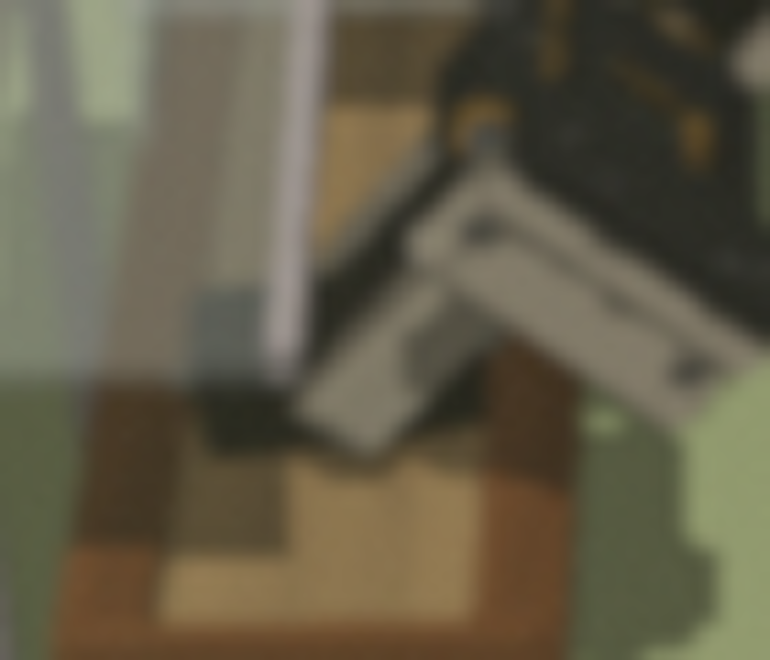

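```bash
python3 - <<'E'
from h import *
o=np.array([1.85,0,2.36])
for up in(8,1.5):
    p,R=ramp(o,19,up=up,dx=3.5); print(p,rel(p,R,0))
E
```

```text
[658.88890647 137.51114704 113.97845538] ([-0.0048, 0.0006, -0.0023], [-0.0012, 0.0048, -0.0016])
[658.88890647 138.86257303 107.62049597] ([-0.0006, 0.0006, 0.0026], [-0.0012, 0.0048, -0.0016])
```

Emit:
drive_tool(
  commands=[
    [1,-0.004,0.0006,-0.004,0,0.005,0],
    [1,-0.006,0.0006,-0.0025,0,0.005,0],
    [1,-0.006,0.0006,-0.0025,0,0.005,0],
  ],
)

```text
time: 6.5
position: [658.8, 137.3, 113.5]
tcp_rot: [164.5, 38.7, 171.1]
wrist_force: [0.0, 0.5, -1.7]
width: 37.2
```

```bash
python3 - <<'E'
from h import *
stt();o=np.array([1.85,0,2.36])
for up in(2,):
    p,R=ramp(o,19,up=up,dx=3.5); print(p,rel(p,R,0))
c=cam("side");d=cam("top")
crop(c["pixels"],250,320,240,300,11,"pics/m9.png")
E
```

```text
t 6.5 p [658.8 137.3 113.5] r [164.55  38.74 171.05] q [  7. -13. 118.   9.  34. -85.] F [ 0.02  0.55 -1.68] w 37.2
[658.88890647 138.75861718 108.10956977] ([0.0034, 0.0003, 0.0044], [-0.0016, -0.0034, -0.0016])
```

View pics/m9.png

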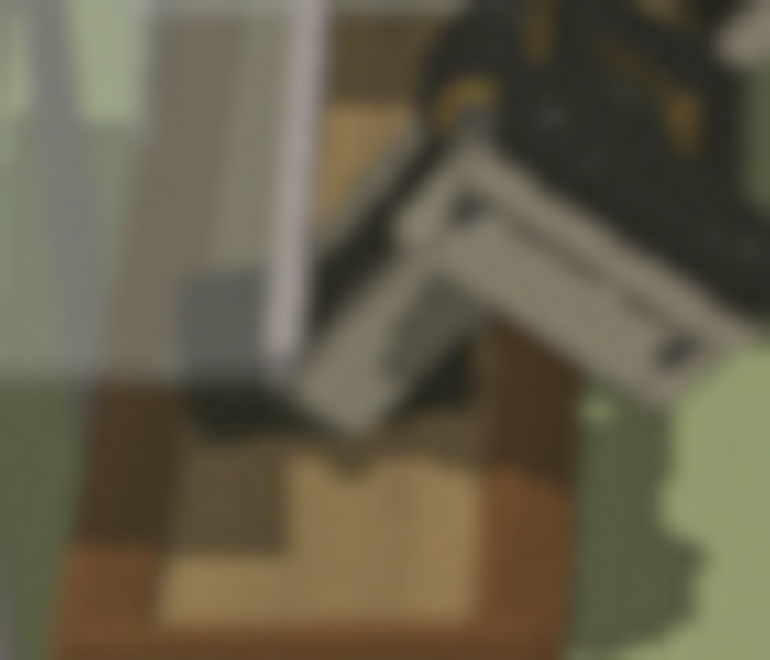

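```bash
python3 - <<'E'
from h import *
d=cam("top")
crop(d["pixels"],265,315,165,205,15,"pics/m10.png")
E
```

```text
(no output)
```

View pics/m10.png

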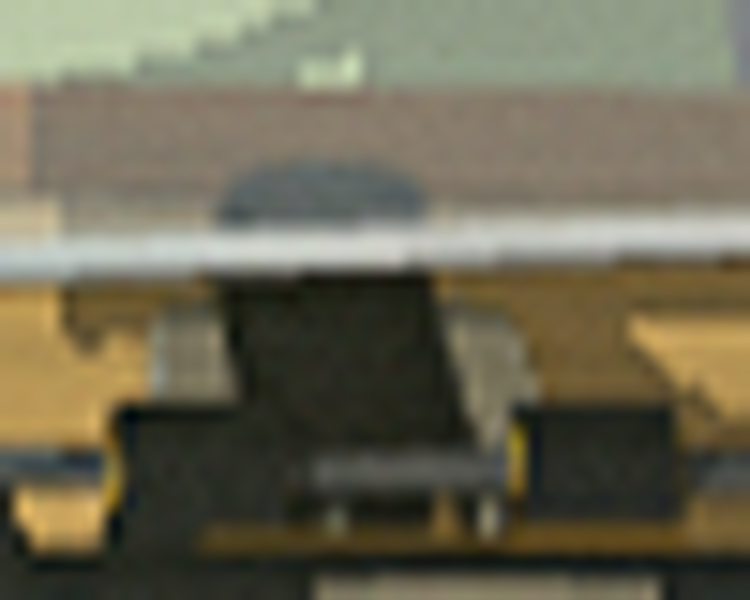

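Emit:
drive_tool(
  commands=[
    [1,0.0015,0.0003,0.0022,0,-0.0034,0],
    [1,0.0034,0.0003,0.0044,0,-0.0034,0],
    [1,0.0045,0.0003,0.0057,0,-0.0034,0],
    [1,0.0045,0.0003,0.0057,0,-0.0034,0],
    [1,0.0045,0.0003,0.0057,0,-0.0034,0],
  ],
  newtons=6,
)

```text
time: 7.15
position: [658.7, 139.2, 106.8]
tcp_rot: [164.5, 38.9, 171.0]
wrist_force: [0.2, -0.1, 0.0]
width: 38.2
```

```bash
python3 - <<'E'
from h import *
stt();o=np.array([1.85,0,2.36])
p,R=ramp(o,19,up=0,dx=3.5); print(p,rel(p,R,0))
c=cam("side");d=cam("top")
a=cv2.resize(c["pixels"][240:300,250:320],None,fx=6,fy=6);b=cv2.resize(d["pixels"][160:220,260:320],None,fx=6,fy=6)
cv2.imwrite("pics/m11.png",np.hstack([a,b]))
E
```

```text
t 7.15 p [658.7 139.2 106.8] r [164.5   38.95 170.99] q [  8. -12. 119.   9.  33. -84.] F [ 0.15 -0.05  0.02] w 38.2
[658.88890647 139.17444056 106.15327457] ([0.0002, -0.0002, 0.0006], [-0.0014, 0.0003, -0.0015])
```

View pics/m11.png

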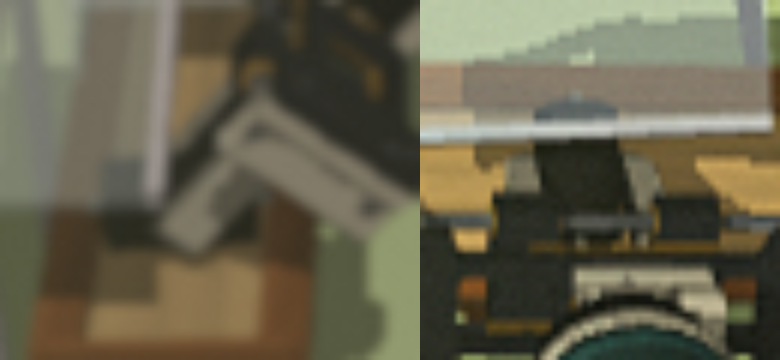

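Emit:
drive_tool(
  commands=[
    [-0.3,0,0,0,0,0,0],
    [-0.3,0,0,0,0,0,0],
    [-0.3,0,0,0,0,0,0],
    [-0.3,0,0,-0.01,0,0,0],
    [-0.3,0,0,-0.03,0,0,0],
    [-0.3,0,0,-0.06,0,0,0],
    [-0.3,0,0,-0.1,0,0,0],
    [-0.3,0,0,-0.14,0,0,0],
    [-0.3,0,0,-0.14,0,0,0],
  ],
)

```text
time: 8.15
position: [568.1, 115.1, 218.4]
tcp_rot: [164.4, 39.4, 170.9]
wrist_force: [1.3, -0.2, -0.7]
width: 60.2
```

```bash
python3 - <<'E'
from h import *
stt()
c=cam("side");d=cam("top")
a=cv2.resize(c["pixels"][190:310,240:320],None,fx=4.4,fy=4.4);b=cv2.resize(d["pixels"][150:230,250:420],None,fx=2.6,fy=2.6)
b=cv2.copyMakeBorder(b,0,a.shape[0]-b.shape[0],0,0,0)
cv2.imwrite("pics/m12.png",np.hstack([a,b]))
E
```

```text
t 8.15 p [568.1 115.1 218.4] r [164.35  39.41 170.88] q [  6. -32. 122.   8.  48. -84.] F [ 1.31 -0.19 -0.68] w 60.2
```

View pics/m12.png

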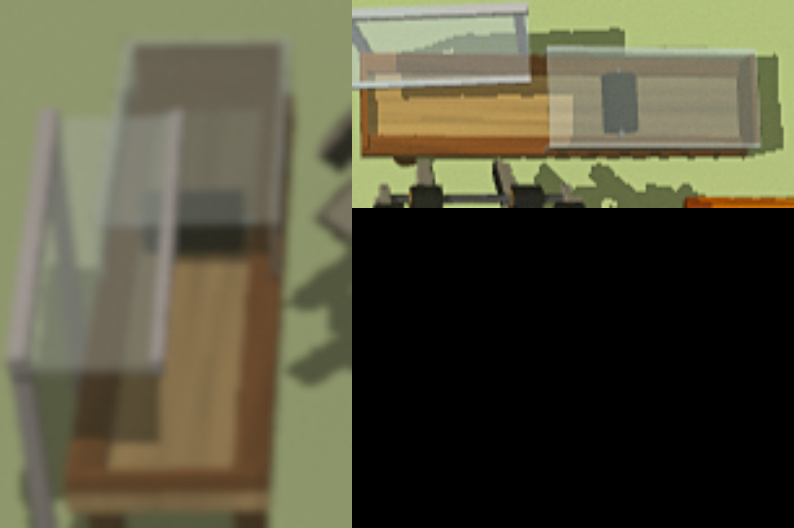

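```bash
sed -i 's/655.3,142.5/658.8,142.5/' h.py; python3 - <<'E'
from h import *
R=RT(40,0,-1.2); print(rel((500,255.1,46),R,150)); 
E
```

```text
([0.177, 0.1303, -0.0429], [0.1838, -0.001, -0.1069])
```

Emit:
drive_tool(
  commands=[
    [-0.29,0.177,0.13,-0.043,0.184,-0.001,-0.107],
    [-0.29,0.177,0.13,-0.043,0.184,-0.001,-0.107],
    [-0.29,0.177,0.13,-0.043,0.184,-0.001,-0.107],
    [-0.29,0.177,0.13,-0.043,0.184,-0.001,-0.107],
    [-0.29,0.177,0.13,-0.043,0.184,-0.001,-0.107],
    [-0.29,0.177,0.13,-0.043,0.184,-0.001,-0.107],
    [-0.29,0.177,0.13,-0.043,0.184,-0.001,-0.107],
    [-0.29,0.177,0.13,-0.043,0.184,-0.001,-0.107],
  ],
  newtons=25,
)

```text
time: 9.05
position: [403.6, 257.2, 158.9]
tcp_rot: [-179.9, 39.8, 179.0]
wrist_force: [0.0, -0.5, 0.8]
width: 59.6
```

```bash
python3 - <<'E'
from h import *
stt();R=RT(40,0,-1.2); print(rel((500,255.1,46),R,0)); 
pic("pics/m13.png",(235,385),(190,340),(200,420),(140,300))
E
```

```text
t 9.05 p [403.6 257.2 158.9] r [-179.86   39.77  178.99] q [ 47. -38. 130. -32.  62. -33.] F [ 0.04 -0.45  0.75] w 59.6
([-0.0019, -0.0001, 0.1484], [-0.0003, -0.0039, 0.0026])
```

View pics/m13.png

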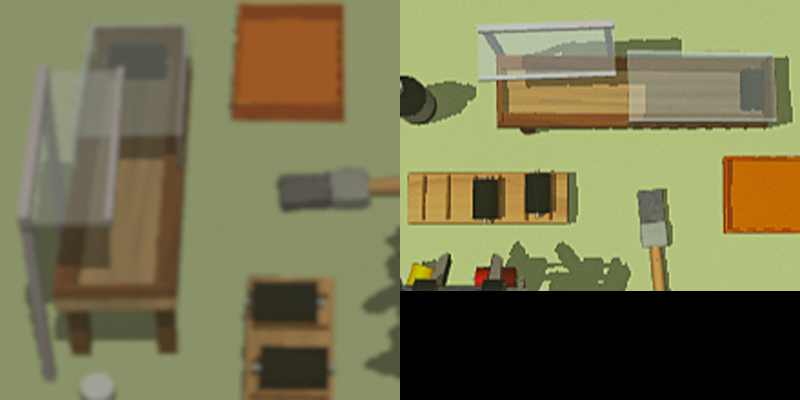

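Emit:
drive_tool(
  commands=[
    [-0.29,-0.0019,0,0.05,0,-0.004,0.0026],
    [-0.29,-0.0019,0,0.09,0,-0.004,0.0026],
    [-0.29,-0.0019,0,0.12,0,-0.004,0.0026],
    [-0.29,-0.0019,0,0.136,0,-0.004,0.0026],
    [-0.29,-0.0019,0,0.144,0,-0.004,0.0026],
    [-0.29,-0.0019,0,0.148,0,-0.004,0.0026],
    [-0.29,-0.0019,0,0.148,0,-0.004,0.0026],
    [-0.29,-0.0019,0,0.148,0,-0.004,0.0026],
  ],
)

```text
time: 9.95
position: [500.0, 255.0, 48.2]
tcp_rot: [179.9, 40.1, 178.6]
wrist_force: [0.2, 0.4, 0.2]
width: 59.7
```

```bash
python3 - <<'E'
from h import *
stt();R=RT(40,0,-1.2); print(rel((500,255.1,46),R,0)); 
pic("pics/m14.png",(310,390),(280,360),(220,300),(225,290))
E
```

```text
t 9.95 p [500.  255.   48.2] r [179.86  40.12 178.6 ] q [ 37. -20. 130. -36.  42. -31.] F [0.24 0.36 0.23] w 59.7
([0.0014, 0.0001, 0.0017], [0.0002, 0.0021, -0.0027])
```

View pics/m14.png

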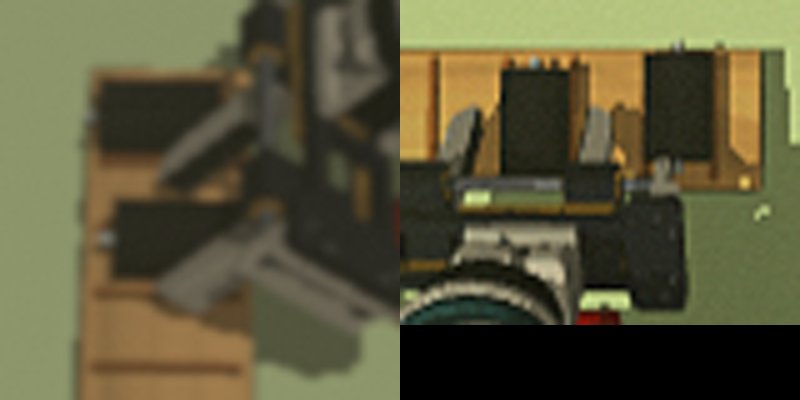

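Emit:
drive_tool(
  commands=[
    [-0.29,0.0014,-0.0015,0.0017,0,0.002,0],
    [1,0.0014,-0.0015,0.0017,0,0.002,0],
    [1,0.0014,-0.0015,0.0017,0,0.002,0],
    [1,0.0014,-0.0015,0.0017,0,0.002,0],
    [1,0.0014,-0.0015,0.0017,0,0.002,0],
    [1,0.0014,-0.0015,0.0017,0,0.002,0],
    [1,0.0014,-0.0015,0.0017,0,0.002,0],
    [1,0.0014,-0.0015,0.0017,0,0.002,0],
  ],
)

```text
time: 10.85
position: [499.9, 253.4, 45.2]
tcp_rot: [179.9, 40.0, 178.6]
wrist_force: [-1.1, 0.9, 0.7]
width: 37.4
```

```bash
python3 - <<'E'
from h import *
stt()
E
```

```text
t 10.85 p [499.9 253.4  45.2] r [179.9   39.95 178.64] q [ 36. -19. 130. -36.  42. -31.] F [-1.07  0.88  0.71] w 37.4
```

Gripped. Lift with the same tool-frame vector as before.

Emit:
drive_tool(
  commands=[
    [1,-0.0257,0,-0.0306,0,0,0],
    [1,-0.0578,0,-0.0689,0,0,0],
    [1,-0.09,0,-0.1072,0,0,0],
    [1,-0.09,0,-0.1072,0,0,0],
  ],
)

```text
time: 11.25
position: [501.6, 254.3, 193.3]
tcp_rot: [179.5, 40.4, 178.4]
wrist_force: [0.8, -0.2, -1.2]
width: 37.5
```

```bash
python3 - <<'E'
from h import *
stt(); o=off((499.9,253.4,45.2),-1.2,(499.6,253.4,49)); print(o)
p,R=ramp(o,19,up=1.5); print(p,rel(p,R,140))
E
```

```text
t 11.25 p [501.6 254.3 193.3] r [179.49  40.41 178.38] q [ 36. -28. 122. -28.  56. -42.] F [ 0.82 -0.15 -1.16] w 37.5
[2.21282999 0.00628273 3.10376287]
[659.08599275 139.0391335  106.83637118] ([-0.0666, -0.1375, 0.0313], [-0.1803, 0.0114, 0.1005])
```

Emit:
drive_tool(
  commands=[
    [1,-0.067,-0.138,0.025,-0.18,0.011,0.1],
    [1,-0.067,-0.138,0.025,-0.18,0.011,0.1],
    [1,-0.067,-0.138,0.025,-0.18,0.011,0.1],
    [1,-0.067,-0.138,0.025,-0.18,0.011,0.1],
    [1,-0.067,-0.138,0.025,-0.18,0.011,0.1],
    [1,-0.067,-0.138,0.025,-0.18,0.011,0.1],
    [1,-0.067,-0.138,0.025,-0.18,0.011,0.1],
  ],
)

```text
time: 11.95
position: [563.9, 114.3, 207.8]
tcp_rot: [165.0, 38.5, 171.4]
wrist_force: [0.3, -0.3, -0.4]
width: 37.6
```

```bash
python3 - <<'E'
from h import *
stt(); o=np.array([2.21,0,3.1])
p,R=ramp(o,19,up=8); print(p,rel(p,R,0))
E
```

```text
t 11.95 p [563.9 114.3 207.8] r [165.03  38.5  171.44] q [  6. -32. 123.   8.  49. -84.] F [ 0.31 -0.27 -0.42] w 37.6
[659.08586626 137.68058127 113.1976232 ] ([-0.012, 0.0023, 0.1357], [-0.0058, -0.0089, 0.0023])
```

Emit:
drive_tool(
  commands=[
    [1,-0.012,0.0023,0.04,-0.006,-0.009,0.002],
    [1,-0.012,0.0023,0.08,-0.006,-0.009,0.002],
    [1,-0.012,0.0023,0.11,-0.006,-0.009,0.002],
    [1,-0.012,0.0023,0.128,-0.006,-0.009,0.002],
    [1,-0.012,0.0023,0.1355,-0.006,-0.009,0.002],
    [1,-0.012,0.0023,0.1355,-0.006,-0.009,0.002],
    [1,-0.012,0.0023,0.1355,-0.006,-0.009,0.002],
  ],
)

```text
time: 12.65
position: [659.1, 138.0, 115.2]
tcp_rot: [164.5, 39.1, 171.2]
wrist_force: [0.4, -0.0, -1.3]
width: 37.4
```

```bash
python3 - <<'E'
from h import *
stt(); o=np.array([2.21,0,3.1])
p,R=ramp(o,19,up=0.5); print(p,rel(p,R,0))
c=cam("side");d=cam("top")
a=cv2.resize(c["pixels"][240:300,250:320],None,fx=6,fy=6);b=cv2.resize(d["pixels"][160:220,260:320],None,fx=6,fy=6)
cv2.imwrite("pics/m15.png",np.hstack([a,b]))
E
```

```text
t 12.65 p [659.1 138.  115.2] r [164.46  39.08 171.17] q [  7. -13. 119.   9.  34. -85.] F [ 0.39 -0.04 -1.26] w 37.4
[659.08586626 139.23991895 105.8615162 ] ([0.006, -0.0007, 0.0072], [0.0013, 0.0017, 0.0015])
```

View pics/m15.png

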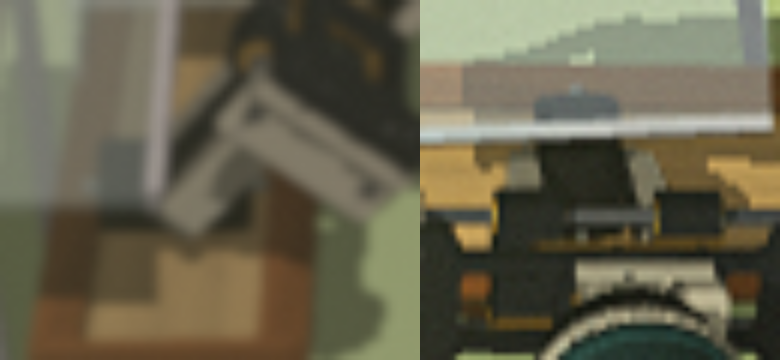

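Emit:
drive_tool(
  commands=[
    [1,0.003,-0.0007,0.003,0,0.002,0],
    [1,0.005,-0.0007,0.005,0,0.002,0],
    [1,0.0067,-0.0007,0.0066,0,0.002,0],
    [1,0.0067,-0.0007,0.0066,0,0.002,0],
    [1,0.0067,-0.0007,0.0066,0,0.002,0],
  ],
  newtons=6,
)

```text
time: 13.25
position: [658.5, 138.2, 105.0]
tcp_rot: [164.5, 38.9, 171.1]
wrist_force: [0.6, -0.7, -1.2]
width: 37.9
```

```bash
python3 - <<'E'
from h import *
stt(); 
c=cam("side");d=cam("top")
a=cv2.resize(c["pixels"][240:300,250:320],None,fx=6,fy=6);b=cv2.resize(d["pixels"][160:220,260:320],None,fx=6,fy=6)
cv2.imwrite("pics/m16.png",np.hstack([a,b]))
E
```

```text
t 13.25 p [658.5 138.2 105. ] r [164.5   38.92 171.14] q [  7. -12. 119.   9.  33. -85.] F [ 0.59 -0.65 -1.2 ] w 37.9
```

View pics/m16.png

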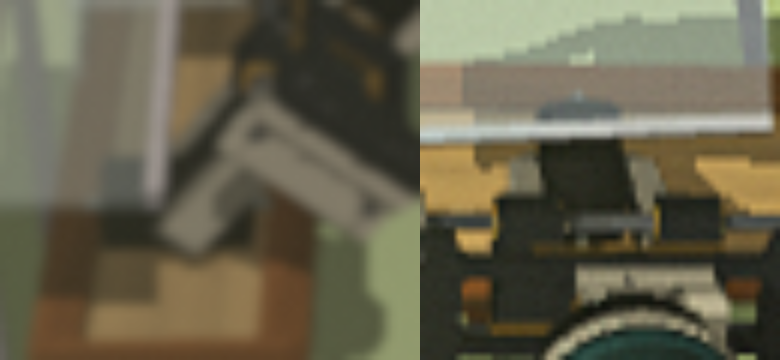

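Emit:
drive_tool(
  commands=[
    [-0.3,0,0,0,0,0,0],
    [-0.3,0,0,0,0,0,0],
    [-0.3,0,0,0,0,0,0],
    [-0.3,0,0,-0.01,0,0,0],
    [-0.3,0,0,-0.03,0,0,0],
    [-0.3,0,0,-0.06,0,0,0],
    [-0.3,0,0,-0.1,0,0,0],
    [-0.3,0,0,-0.14,0,0,0],
    [-0.3,0,0,-0.14,0,0,0],
  ],
)

```text
time: 14.25
position: [568.1, 113.9, 216.6]
tcp_rot: [164.3, 39.4, 171.0]
wrist_force: [0.5, 0.3, -0.1]
width: 60.4
```

```bash
python3 - <<'E'
from h import *
stt(); R=RT(40,0,-1.2)
# drum 3: expect worn, centre z 44 -> TCP z 42
print(rel((507.5,174.0,42.5),R,110))
pic("pics/m17.png",(235,385),(190,340),(200,420),(140,300))
E
```

```text
t 14.25 p [568.1 113.9 216.6] r [164.35  39.39 171.03] q [  6. -32. 122.   8.  48. -84.] F [ 0.48  0.34 -0.08] w 60.4
([0.1647, 0.0439, -0.0074], [0.1863, 0.0036, -0.1049])
```

View pics/m17.png

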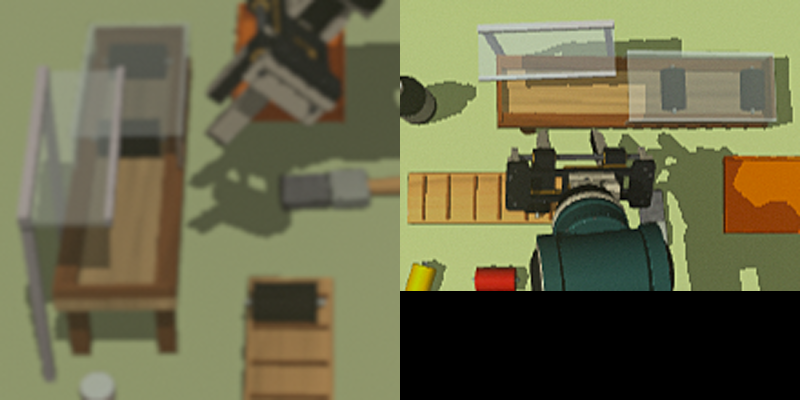

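Emit:
drive_tool(
  commands=[
    [-0.29,0.165,0.043,-0.007,0.186,0.004,-0.105],
    [-0.29,0.165,0.043,-0.007,0.186,0.004,-0.105],
    [-0.29,0.165,0.043,-0.007,0.186,0.004,-0.105],
    [-0.29,0.165,0.043,-0.007,0.186,0.004,-0.105],
    [-0.29,0.165,0.043,-0.007,0.186,0.004,-0.105],
    [-0.29,0.165,0.043,-0.007,0.186,0.004,-0.105],
    [-0.29,0.165,0.043,-0.007,0.186,0.004,-0.105],
  ],
)

```text
time: 15.05
position: [437.7, 174.8, 120.8]
tcp_rot: [-179.9, 39.5, 178.9]
wrist_force: [-0.6, -1.3, 0.2]
width: 60.4
```

```bash
python3 - <<'E'
from h import *
stt(); R=RT(40,0,-1.2)
print(rel((507.5,173.5,43),R,12))
pic("pics/m18.png",(235,385),(190,340),(200,420),(140,300))
E
```

```text
t 15.05 p [437.7 174.8 120.8] r [-179.93   39.51  178.86] q [ 31. -43. 136. -25.  54. -49.] F [-0.57 -1.28  0.15] w 60.4
([-0.0043, 0.0002, 0.0925], [-0.0006, -0.0086, 0.0008])
```

View pics/m18.png

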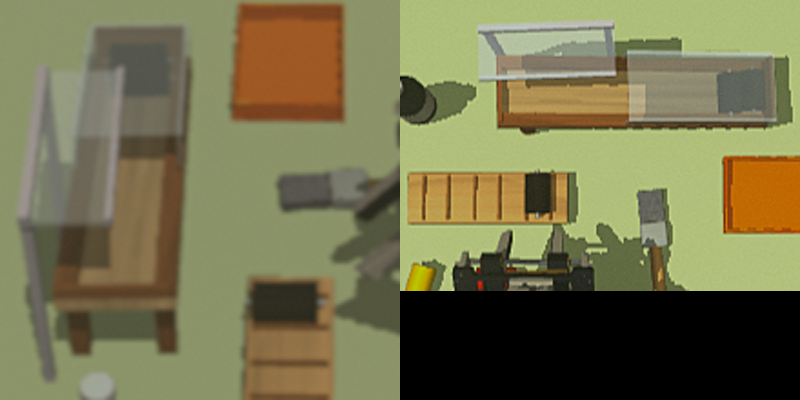

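Emit:
drive_tool(
  commands=[
    [-0.29,-0.0043,0,0.04,0,-0.0086,0],
    [-0.29,-0.0043,0,0.07,0,-0.0086,0],
    [-0.29,-0.0043,0,0.085,0,-0.0086,0],
    [-0.29,-0.0043,0,0.0925,0,-0.0086,0],
    [-0.29,-0.0043,0,0.0925,0,-0.0086,0],
    [-0.29,-0.0043,0,0.0925,0,-0.0086,0],
  ],
  newtons=25,
)

```text
time: 15.75
position: [499.4, 173.5, 52.6]
tcp_rot: [-180.0, 40.0, 178.8]
wrist_force: [-0.8, 0.1, 0.3]
width: 59.9
```

```bash
python3 - <<'E'
from h import *
stt(); R=RT(40,0,-1.2)
print(rel((507.5,173.5,42.5),R))
pic("pics/m19.png",(310,390),(280,360),(220,300),(225,290))
E
```

```text
t 15.75 p [499.4 173.5  52.6] r [-179.96   40.03  178.82] q [ 26. -28. 135. -28.  40. -47.] F [-0.84  0.08  0.33] w 59.9
([0.0003, 0.0002, 0.013], [-0.0005, 0.0006, 0.0003])
```

View pics/m19.png

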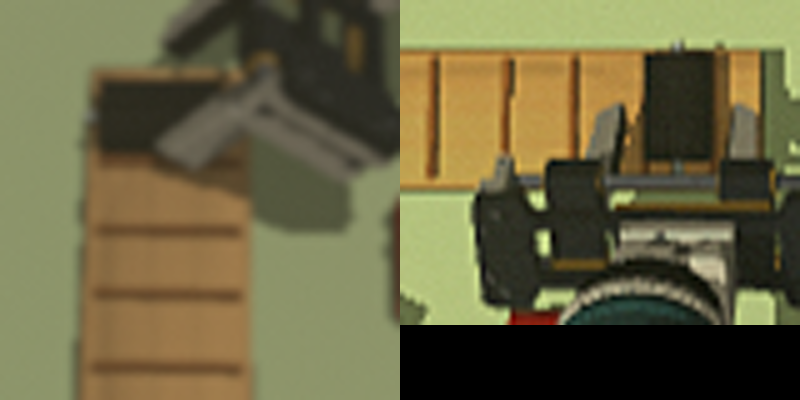

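Emit:
drive_tool(
  commands=[
    [-0.29,0.0003,0,0.007,0,0,0],
    [-0.29,0.0003,0,0.0128,0,0,0],
    [-0.29,0.0003,0,0.0128,0,0,0],
    [1,0.0003,0,0.0128,0,0,0],
    [1,0.0003,0,0.0128,0,0,0],
    [1,0.0003,0,0.0128,0,0,0],
    [1,0.0003,0,0.0128,0,0,0],
    [1,0.0003,0,0.0128,0,0,0],
    [1,0.0003,0,0.0128,0,0,0],
  ],
)

```text
time: 16.75
position: [507.5, 174.1, 42.7]
tcp_rot: [180.0, 40.1, 178.8]
wrist_force: [-0.8, 5.3, 2.3]
width: 37.1
```

```bash
python3 - <<'E'
from h import *
stt()
E
```

```text
t 16.75 p [507.5 174.1  42.7] r [179.95  40.09 178.85] q [ 26. -26. 135. -28.  38. -46.] F [-0.81  5.26  2.32] w 37.1
```

Emit:
drive_tool(
  commands=[
    [1,-0.0064,0,-0.0077,0,0,0],
    [1,-0.0257,0,-0.0306,0,0,0],
    [1,-0.0578,0,-0.0689,0,0,0],
    [1,-0.09,0,-0.1072,0,0,0],
    [1,-0.09,0,-0.1072,0,0,0],
  ],
)

```text
time: 17.25
position: [508.8, 174.4, 190.9]
tcp_rot: [179.7, 40.5, 178.7]
wrist_force: [0.7, 0.2, -2.1]
width: 37.3
```

```bash
python3 - <<'E'
from h import *
stt(); o=off((507.5,174.1,42.7),-1.2,(507.3,174.1,44)); print(o)
p,R=ramp(o,14,up=8); print(p,rel(p,R,130))
pic("pics/m20.png",(290,370),(240,320),(220,320),(200,290))
E
```

```text
t 17.25 p [508.8 174.4 190.9] r [179.72  40.54 178.68] q [ 26. -34. 126. -21.  53. -56.] F [ 0.71  0.2  -2.1 ] w 37.3
[0.68244861 0.00418848 1.1243871 ]
[658.99513705 138.20377288 110.74852617] ([-0.0631, -0.0569, 0.0311], [-0.1811, 0.0133, 0.1046])
```

View pics/m20.png

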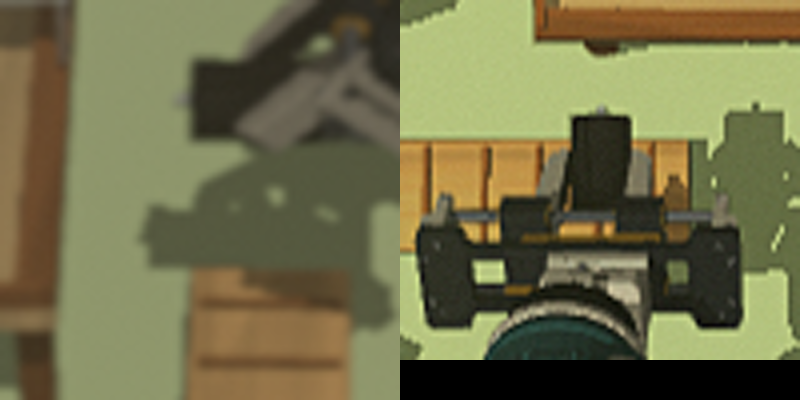

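Emit:
drive_tool(
  commands=[
    [1,-0.063,-0.057,0.025,-0.181,0.013,0.105],
    [1,-0.063,-0.057,0.025,-0.181,0.013,0.105],
    [1,-0.063,-0.057,0.025,-0.181,0.013,0.105],
    [1,-0.063,-0.057,0.025,-0.181,0.013,0.105],
    [1,-0.063,-0.057,0.025,-0.181,0.013,0.105],
    [1,-0.063,-0.057,0.025,-0.181,0.013,0.105],
  ],
)

```text
time: 17.95
position: [569.5, 115.8, 201.7]
tcp_rot: [165.0, 38.4, 171.4]
wrist_force: [-0.5, 0.5, -1.8]
width: 37.0
```

```bash
python3 - <<'E'
from h import *
stt(); o=np.array([.68,0,1.12])
p,R=ramp(o,14,up=8); print(p,rel(p,R,0))
E
```

```text
t 17.95 p [569.5 115.8 201.7] r [164.96  38.36 171.37] q [  6. -31. 123.   8.  48. -84.] F [-0.48  0.54 -1.8 ] w 37.0
[658.99428237 138.19863426 110.75248215] ([-0.0103, 0.0021, 0.1291], [-0.0052, -0.011, 0.0008])
```

Emit:
drive_tool(
  commands=[
    [1,-0.0103,0.0021,0.04,-0.005,-0.011,0.001],
    [1,-0.0103,0.0021,0.08,-0.005,-0.011,0.001],
    [1,-0.0103,0.0021,0.105,-0.005,-0.011,0.001],
    [1,-0.0103,0.0021,0.122,-0.005,-0.011,0.001],
    [1,-0.0103,0.0021,0.129,-0.005,-0.011,0.001],
    [1,-0.0103,0.0021,0.129,-0.005,-0.011,0.001],
    [1,-0.0103,0.0021,0.129,-0.005,-0.011,0.001],
  ],
)

```text
time: 18.65
position: [659.6, 138.2, 113.3]
tcp_rot: [164.4, 39.1, 171.1]
wrist_force: [0.0, 0.7, -1.5]
width: 37.5
```

```bash
python3 - <<'E'
from h import *
stt(); o=np.array([.68,0,1.12])
p,R=ramp(o,14,up=1); print(p,rel(p,R,0))
c=cam("side");d=cam("top")
a=cv2.resize(c["pixels"][240:300,250:320],None,fx=6,fy=6);b=cv2.resize(d["pixels"][160:220,260:320],None,fx=6,fy=6)
cv2.imwrite("pics/m21.png",np.hstack([a,b]))
E
```

```text
t 18.65 p [659.6 138.2 113.3] r [164.42  39.1  171.07] q [  7. -13. 119.   9.  33. -85.] F [ 0.01  0.74 -1.45] w 37.5
[658.99428237 139.65401609 103.90544895] ([0.0065, -0.0006, 0.0069], [0.0009, 0.0025, 0.0002])
```

View pics/m21.png

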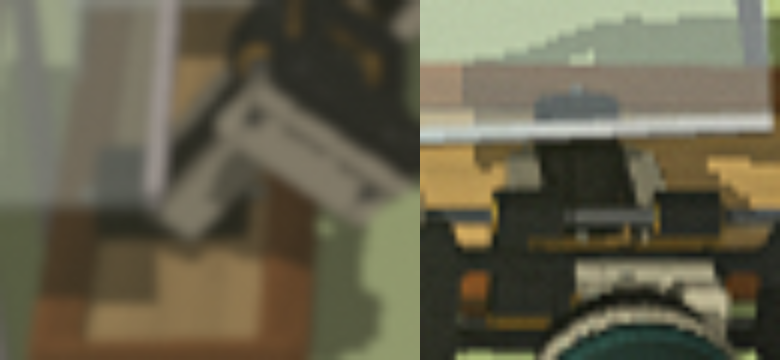

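Emit:
drive_tool(
  commands=[
    [1,0.003,-0.0006,0.0025,0,0.002,0],
    [1,0.005,-0.0006,0.0045,0,0.002,0],
    [1,0.0073,-0.0006,0.006,0,0.002,0],
    [1,0.0073,-0.0006,0.006,0,0.002,0],
    [1,0.0073,-0.0006,0.006,0,0.002,0],
  ],
  newtons=8,
)

```text
time: 19.25
position: [658.2, 139.0, 103.3]
tcp_rot: [164.4, 39.0, 171.1]
wrist_force: [0.2, -0.2, -0.8]
width: 37.9
```

```bash
python3 - <<'E'
from h import *
stt(); o=np.array([.68,0,1.12])
p,R=ramp(o,14,up=0); print(p,rel(p,R,0))
c=cam("side");d=cam("top")
a=cv2.resize(c["pixels"][240:300,250:320],None,fx=6,fy=6);b=cv2.resize(d["pixels"][160:220,260:320],None,fx=6,fy=6)
cv2.imwrite("pics/m22.png",np.hstack([a,b]))
E
```

```text
t 19.25 p [658.2 139.  103.3] r [164.45  38.96 171.06] q [  8. -12. 119.   9.  32. -85.] F [ 0.21 -0.2  -0.79] w 37.9
[658.99428237 139.86192778 102.92730134] ([-0.0003, 0.0008, 0.001], [0.0002, 0.0002, -0.0006])
```

View pics/m22.png

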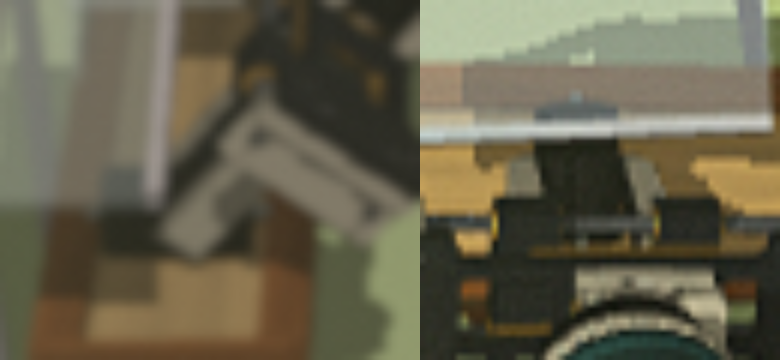

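Emit:
drive_tool(
  commands=[
    [1,0.0007,0,0.0009,0,0,0],
    [1,0.0007,0,0.0009,0,0,0],
    [-0.3,0.0007,0,0.0009,0,0,0],
    [-0.3,0.0007,0,0.0009,0,0,0],
    [-0.3,0.0007,0,0.0009,0,0,0],
    [-0.3,0.0007,0,0.0009,0,0,0],
    [-0.3,0.0007,0,0.0009,0,0,0],
  ],
)

```text
time: 20.05
position: [658.3, 139.2, 102.3]
tcp_rot: [164.4, 39.0, 171.1]
wrist_force: [0.9, -0.4, 0.1]
width: 60.3
```

```bash
python3 - <<'E'
from h import *
stt()
c=cam("side");d=cam("top")
a=cv2.resize(c["pixels"][240:300,250:320],None,fx=6,fy=6);b=cv2.resize(d["pixels"][160:220,260:320],None,fx=6,fy=6)
cv2.imwrite("pics/m23.png",np.hstack([a,b]))
E
```

```text
t 20.05 p [658.3 139.2 102.3] r [164.45  38.96 171.06] q [  8. -12. 119.   9.  32. -85.] F [ 0.89 -0.44  0.06] w 60.3
```

View pics/m23.png

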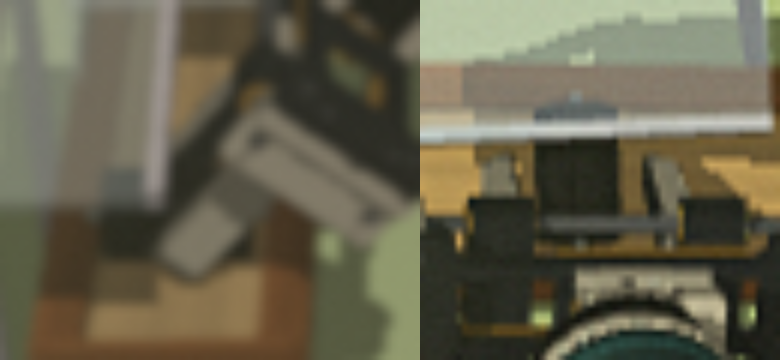

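Emit:
drive_tool(
  commands=[
    [-0.3,0,0,-0.01,0,0,0],
    [-0.3,0,0,-0.04,0,0,0],
    [-0.3,0,0,-0.08,0,0,0],
    [-0.3,0,0,-0.11,0,0,0],
    [-0.3,0,0,-0.11,0,0,0],
    [-0.3,0,0,-0.11,0,0,0],
    [-0.3,0,0,-0.11,0,0,0],
  ],
)

```text
time: 20.85
position: [587.8, 120.5, 183.7]
tcp_rot: [164.5, 38.9, 171.1]
wrist_force: [-0.1, 0.1, 0.6]
width: 60.6
```

```bash
python3 - <<'E'
from h import *
stt();R=RT(40,12,1.0); print(rel((658.3,139.2,102.6),R))
c,d=pic("pics/m24.png",(245,325),(230,320),(250,320),(150,220))
E
```

```text
t 20.85 p [587.8 120.5 183.7] r [164.47  38.89 171.07] q [  6. -27. 122.   8.  44. -84.] F [-0.12  0.1   0.57] w 60.6
([-0.0011, 0.0003, 0.1091], [0.0, -0.0009, -0.0007])
```

View pics/m24.png

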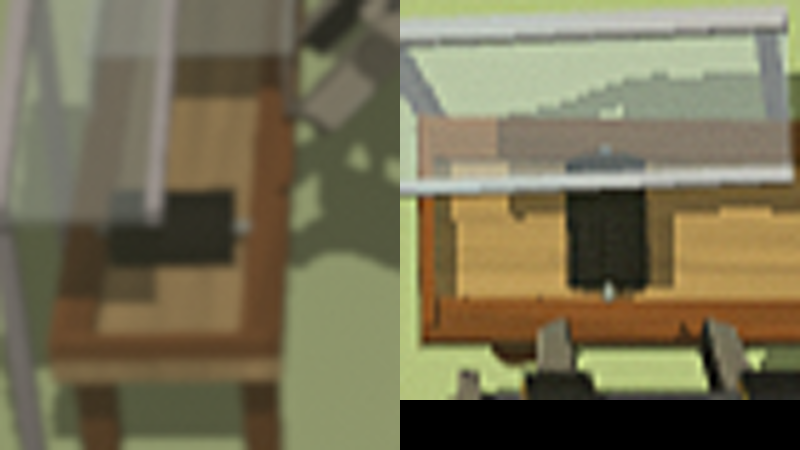

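Emit:
drive_tool(
  commands=[
    [-0.3,-0.001,0.0015,0.04,0,0,0],
    [-0.3,-0.001,0.0015,0.075,0,0,0],
    [-0.3,-0.001,0.0015,0.095,0,0,0],
    [-0.3,-0.001,0.0015,0.105,0,0,0],
    [-0.3,-0.001,0.0015,0.109,0,0,0],
    [-0.3,-0.001,0.0015,0.109,0,0,0],
    [1,-0.001,0.0015,0.109,0,0,0],
    [1,-0.001,0.0015,0.109,0,0,0],
    [1,-0.001,0.0015,0.109,0,0,0],
    [1,-0.001,0.0015,0.109,0,0,0],
    [1,-0.001,0.0015,0.109,0,0,0],
    [1,-0.001,0.0015,0.109,0,0,0],
  ],
  newtons=25,
)

```text
time: 22.15
position: [658.6, 140.3, 104.9]
tcp_rot: [164.4, 39.0, 171.0]
wrist_force: [-5.7, -3.0, 6.4]
width: 37.2
```

```bash
python3 - <<'E'
from h import *
stt();st=robot.read_state();A=Ro.from_euler("xyz",st["tcp_rot"],degrees=True).as_matrix()
print((A.T@(N*0.012)).round(4), (A.T@(N*0.03)).round(4))
import pickle; C=pickle.load(open("c0.pkl","rb")); t=C["top"]
h=cv2.cvtColor(t["pixels"],cv2.COLOR_BGR2HSV)
m=cv2.inRange(h,(5,200,90),(18,255,255));m[:,:365]=0;m[:,450:]=0;m[:218]=0;m[280:]=0
r=cv2.minAreaRect(np.argwhere(m)[:,::-1].astype(np.float32));print(r)
for p in list(cv2.boxPoints(r))+[r[0]]:print(p,onz(t,p,26).round(1))
h=cv2.cvtColor(C["side"]["pixels"],cv2.COLOR_BGR2HSV)
m=cv2.inRange(h,(5,180,90),(18,255,255));m[:,:315]=0;m[:,375:]=0;m[:185]=0;m[245:]=0
ys,xs=np.nonzero(m);print(xs.min(),xs.max(),ys.min(),ys.max(), onz(C["side"],((xs.min()+xs.max())/2,(ys.min()+ys.max())/2),15))
E
```

```text
t 22.15 p [658.6 140.3 104.9] r [164.43  39.03 171.04] q [  8. -12. 119.   9.  32. -85.] F [-5.66 -3.    6.42] w 37.2
[-0.0077  0.     -0.0092] [-0.0192  0.     -0.023 ]
((407.9999694824219, 246.5), (59.99999237060547, 40.99999237060547), 0.0)
[377.99997 267.     ] [ 444.7 -114.    26. ]
[377.99997 226.     ] [ 561.6 -117.4   26. ]
[437.99997 226.     ] [ 558.4 -288.    26. ]
[437.99997 267.     ] [ 441.7 -283.2   26. ]
(407.9999694824219, 246.5) [ 501.3 -200.7   26. ]
323 362 192 233 [ 501.09527085 -194.197675     15.        ]
```

Emit:
drive_tool(
  commands=[
    [1,-0.004,0,-0.0046,0,0,0],
    [1,-0.006,0,-0.012,0,0,0],
    [1,-0.006,0,-0.04,0,0,0],
    [1,-0.006,0,-0.08,0,0,0],
    [1,-0.006,0,-0.12,0,0,0],
    [1,-0.006,0,-0.15,0,0,0],
    [1,-0.006,0,-0.15,0,0,0],
  ],
)

```text
time: 22.85
position: [566.2, 113.7, 225.3]
tcp_rot: [164.3, 39.3, 171.0]
wrist_force: [0.3, -0.2, -1.5]
width: 37.2
```

```bash
python3 - <<'E'
from h import *
stt();R=RT(40,0,-1.0); print(rel((502,-199,160),R))
pic("pics/m25.png",(235,385),(190,340),(220,440),(140,300))
E
```

```text
t 22.85 p [566.2 113.7 225.3] r [164.33  39.32 170.97] q [  6. -32. 122.   8.  49. -84.] F [ 0.31 -0.19 -1.48] w 37.2
([0.0525, -0.3182, -0.0463], [0.1838, 0.003, -0.1087])
```

View pics/m25.png

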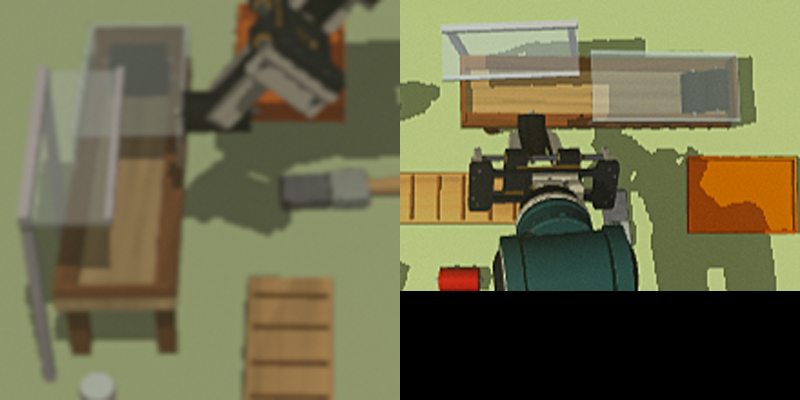

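Emit:
drive_tool(
  commands=[
    [1,0.0525,-0.318,-0.046,0.184,0.003,-0.109],
    [1,0.0525,-0.318,-0.046,0.184,0.003,-0.109],
    [1,0.0525,-0.318,-0.046,0.184,0.003,-0.109],
    [1,0.0525,-0.318,-0.046,0.184,0.003,-0.109],
    [1,0.0525,-0.318,-0.046,0.184,0.003,-0.109],
    [1,0.0525,-0.318,-0.046,0.184,0.003,-0.109],
    [1,0.0525,-0.318,-0.046,0.184,0.003,-0.109],
    [1,0.0525,-0.318,-0.046,0.184,0.003,-0.109],
    [1,0.0525,-0.318,-0.046,0.184,0.003,-0.109],
    [1,0.0525,-0.318,-0.046,0.184,0.003,-0.109],
    [1,0.0525,-0.318,-0.046,0.184,0.003,-0.109],
  ],
)

```text
time: 24.05
position: [503.0, -197.2, 155.2]
tcp_rot: [-179.9, 39.6, 179.2]
wrist_force: [0.6, 0.6, -1.9]
width: 37.2
```

```bash
python3 - <<'E'
from h import *
stt();R=RT(40,0,-1.0); print(rel((502,-199,45),R),rel((502,-199,21),R))
pic("pics/m26.png",(285,405),(150,270),(340,460),(190,300))
E
```

```text
t 24.05 p [ 503.  -197.2  155.2] r [-179.93   39.62  179.18] q [ -36.  -32.  128.   27.   54. -135.] F [ 0.6   0.6  -1.89] w 37.2
([0.071, -0.0017, 0.0843], [0.0007, -0.0065, 0.0024]) ([0.0863, -0.0017, 0.1027], [0.0007, -0.0065, 0.0024])
```

View pics/m26.png

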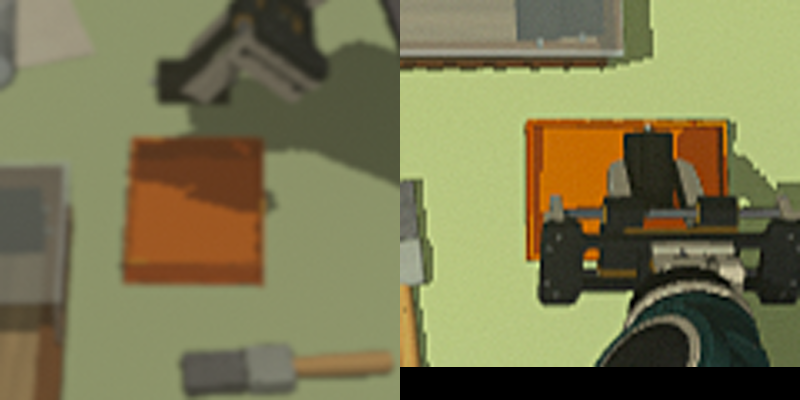

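Emit:
drive_tool(
  commands=[
    [1,0.03,-0.0017,0.035,0,-0.006,0.002],
    [1,0.055,-0.0017,0.065,0,-0.006,0.002],
    [1,0.071,-0.0017,0.0843,0,-0.006,0.002],
    [1,0.08,-0.0017,0.095,0,-0.006,0.002],
    [1,0.086,-0.0017,0.102,0,-0.006,0.002],
    [1,0.086,-0.0017,0.102,0,-0.006,0.002],
    [1,0.086,-0.0017,0.102,0,-0.006,0.002],
  ],
  newtons=8,
)

```text
time: 24.85
position: [501.9, -200.5, 23.2]
tcp_rot: [-180.0, 40.0, 179.0]
wrist_force: [-0.3, 1.1, -0.8]
width: 37.5
```

```bash
python3 - <<'E'
from h import *
stt();R=RT(40,0,-1.0); print(rel((502,-199,19),R))
pic("pics/m27.png",(305,385),(180,250),(360,450),(215,290))
E
```

```text
t 24.85 p [ 501.9 -200.5   23.2] r [-179.96   40.05  178.97] q [ -37.  -23.  135.   36.   40. -148.] F [-0.27  1.13 -0.76] w 37.5
([0.0026, 0.0015, 0.0032], [-0.001, 0.0008, -0.0004])
```

View pics/m27.png

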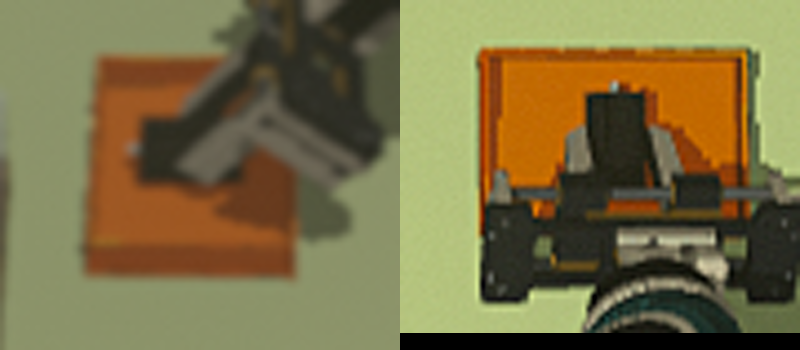

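Emit:
drive_tool(
  commands=[
    [1,0.0013,0,0.0016,0,0,0],
    [1,0.0028,0,0.0034,0,0,0],
    [1,0.0028,0,0.0034,0,0,0],
    [1,0.0028,0,0.0034,0,0,0],
  ],
)

```text
time: 25.35
position: [501.7, -200.5, 18.0]
tcp_rot: [-180.0, 40.0, 178.9]
wrist_force: [-0.6, 0.8, 3.2]
width: 38.1
```

```bash
python3 - <<'E'
from h import *
stt()
E
```

```text
t 25.35 p [ 501.7 -200.5   18. ] r [-179.98   40.03  178.93] q [ -37.  -23.  135.   36.   39. -148.] F [-0.56  0.76  3.24] w 38.1
```

Contact with the floor (+3 N). Open and back away.

Emit:
drive_tool(
  commands=[
    [-0.3,0,0,0,0,0,0],
    [-0.3,0,0,0,0,0,0],
    [-0.3,0,0,0,0,0,0],
    [-0.3,0,0,0,0,0,0],
    [-0.3,0,0,-0.02,0,0,0],
    [-0.3,0,0,-0.05,0,0,0],
    [-0.3,0,0,-0.09,0,0,0],
    [-0.3,-0.03,0,-0.13,0,0,0],
    [-0.3,-0.06,0,-0.15,0,0,0],
    [-0.3,-0.06,0,-0.15,0,0,0],
    [-0.3,-0.06,0,-0.15,0,0,0],
    [-0.3,-0.06,0,-0.15,0,0,0],
  ],
)

```text
time: 26.55
position: [450.6, -199.0, 169.2]
tcp_rot: [179.9, 39.9, 178.9]
wrist_force: [0.3, -0.5, -0.3]
width: 60.5
```

```bash
python3 - <<'E'
from h import *
stt()
c=cam("side");d=cam("top");cv2.imwrite("pics/e_s.png",c["pixels"]);cv2.imwrite("pics/e_t.png",d["pixels"])
pic("pics/m28.png",(255,385),(180,250),(300,450),(155,290))
E
```

```text
t 26.55 p [ 450.6 -199.   169.2] r [179.89  39.88 178.88] q [ -42.  -40.  131.   29.   61. -139.] F [ 0.32 -0.48 -0.28] w 60.5
```

View pics/m28.png

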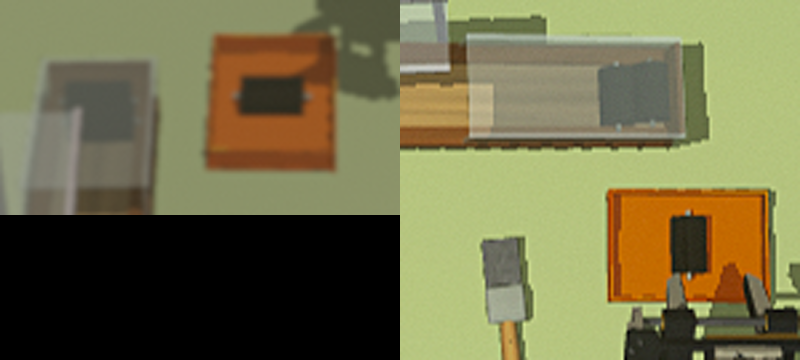

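View pics/e_s.png

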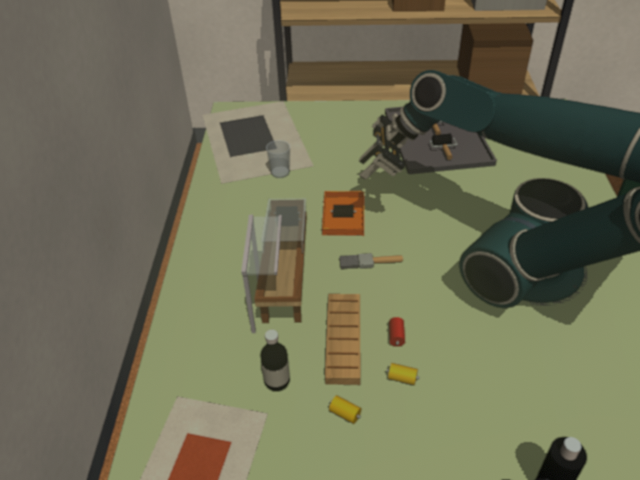

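```bash
python3 - <<'E'
from h import *
import time
a=cam("top");b=cam("top")
print(cv2.absdiff(a["pixels"],b["pixels"])[160:280,300:450].max())
for u in(375,388,401):print(onz(a,(u,190),55).round(1)[1]-22.5)
import pickle; C=pickle.load(open("c0.pkl","rb"))
for n,r in(("side",(320,410,240,280)),("side",(255,300,325,395)),("side",(260,300,135,180)),("top",(320,355,235,310))):
    x0,x1,y0,y1=r;f=cam(n)["pixels"][y0:y1,x0:x1];g=C[n]["pixels"][y0:y1,x0:x1];print(n,r,cv2.absdiff(f,g).mean().round(2))
robot.close_job()
E
```

```text
68
-131.7
-168.3
-204.8
side (320, 410, 240, 280) 0.58
side (255, 300, 325, 395) 0.72
side (260, 300, 135, 180) 0.57
top (320, 355, 235, 310) 9.77
the job is handed in; nothing more can be done
```

The job is done and handed in at about 27 s of the 70 s allowed. I got no verdict back.

- **Round drums:** the drums from the seats at world y ≈ 335 and 255 both rolled down through the tunnel. Their dark outline spans board y ≈ -205 to -132 mm, so the centres are at about -186 and -150 mm, inside the last 100 mm.
- **Worn drum:** this was the one from the seat at world y ≈ 174. Before the test it already measured about 5 mm lower than the other two. It lay by itself on the upper board with the gripper backed 110 mm away. I took it off again and laid it in the orange tray, where both views show it on its side near the middle.
- **At hand-in:** the arm was clear, with the fingers open and nothing held.

Some checks went wrong or disagreed:

- **First placing:** the drum's near end caught the near rail at about 7 N and tipped in the grip. My board position in x was about 3.5 mm off. I lifted it, shifted it and lowered it again, and used the corrected position for the other two drums.
- **Height measurements:** camera heights at the rest came out 3 to 5 mm below the text, so I used the text's heights there, with the grip width and wrist force as a check.
- **Bystanders:** the side view shows the ink bottle, jar and brush unchanged. The top-view difference at the brush was larger (9.8 grey levels), most likely arm shadow, because the brush itself did not look moved.
- **Stillness:** the last top-view pair, 0.05 s apart, differed by up to 68 grey levels in an area that took in the tunnel foot and tray. I put this down to the arm or its shadow and handed in without following it up, so I did not confirm separately that the drums were at rest.

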